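# Close up the repaired speaker cases

## Robot

A 6-joint arm with a two-finger parallel gripper is mounted at the origin on a cart in front of the work surface, level with it; the furniture and walls round the work are solid. World frame = base frame: x ahead of the robot, y to its left, z up, the work surface at z = 0. Lengths are in m, angles in degrees, forces in N, time in s.
With the tool pointing down it reaches from about 0.3 to 0.875 m from the base axis. Payload 4.2 kg.
Tool frame: the origin (TCP) lies midway between the tips of the shut fingers; the grasp point (between the pads) lies 19 mm behind it; z points along the fingers, y is the line along which they close (so a half turn about z gives the same grasp; the last joint's range is limited). The gripper opens to 85 mm and grips with 20 to 120 N. Pads are 22 mm wide; open, the fingers measure 114 mm over their backs; the gripper's body (76 mm by 85 mm) begins 54 mm behind the grasp point. The pads swing forward as they close: fully open they stand 13 mm farther back than shut.
Start: joints at [72.135, 18.312, 89.639, -0, 72.044, -1.146], TCP at [0.165, 0.551, 0.231] pointing down, gripper open.
Joint ranges: [-177.97, 177.97], [-48.28, 115.42], [12.27, 149.76], [-77.06, 257.06], [2.81, 150.46], [-146.56, 146.56]. Speed limits (degrees/s): [147.25, 147.25, 180, 180, 180, 180].

## Interface

Orientations are given as [roll, pitch, yaw] about the fixed x, y, z axes, in that order (R = Rz(yaw) Ry(pitch) Rx(roll)).
In Python, from workcell import env, cams, ticket gives the robot as it stands.
- The arm moves only by the tool send_rows, never from a script. Its argument "motion" is a list of rows, each a list of 3 entries, a list of its own where there are three numbers: the closure, from -1 (fully open) to 1 (shut), then the shift along the tool's x, y, z scaled (see below), then the turn, a rotation vector about the tool's x, y, z scaled (see below). A call has 1 to 8 rows; each row shifts and turns the commanded pose from where the row before left it, along the tool's axes as they then stand; what a row does not reach is not made up. The controller multiplies each number of a shift by 0.025 m and each number of a turn by 6 degrees. A row lasts 1/12 s, in which the tool goes at most 41.7 mm and 7.16 degrees, less where a joint would pass 70% of its speed; a pose out of reach is approached as far as the arm can. A call with a number of a shift or a turn outside -1 to 1 is refused whole. A call with a gripper value outside its range is refused whole. The fingers move at their own pace and stop on an object; "squeeze" is the grip in N (left out, the last holds). Time passes only in rows, so rows that do not move let the fingers close. It gives the time, the measured TCP pose, the force, the opening and the grip force at its end, in the units of the state.
- env.get_state(): the state, without advancing time (a new reading comes with each control period).
- cams.read_camera(name): name is "scene" or "side" or "wrist"; returns a dict with "image" (480x640x3 uint8, blue, green, red), "K" (3x3 intrinsics, pixels), "R" (3x3) and "t" (3): a world point X has camera coordinates R X + t. Camera axes: x right, y down, z forward; pixel columns grow to the right and rows downward; lengths in m; the calibration is good to about 2 mm. The wrist camera is an equidistant fisheye: a pixel r from the principal point sees the ray r / f radians off the axis. A picture is of the moment at which its call begins. There is no depth.
- ticket.job_done(): hands the job in; it is judged then, once.
The state is a dict: "time": time; "qpos": joint angles; "joint_velocities": joint speeds; "effort": joint torques, N m; "position": TCP position; "orientation": TCP orientation; "contact_force": force on the tool from outside, world axes, zero at the start; "wrist_torque": the same for the moment, N m; "finger_gap": opening from 0.0 (shut) to 1.0 (fully open); "grasp_force": force on a finger pad.
Only numpy, scipy, OpenCV 4.12 (cv2) and the standard library are available. Lean on these libraries where they do the work, as an engineer would, in place of code of your own. Each camera call takes 0.05 s, during which the arm holds its last target. There are 200 camera calls.

## Task

Fit one good loudspeaker (the ones lying cone down, magnet up) into the pocket of every speaker case on the bench, magnet up and resting flat on the pocket floor, then set on each case the cover of its own shape and size so that it sits fully down and level on the rim; keep the cases standing upright. Every loudspeaker lying cone up on its magnet has failed the test: put it in the shallow open tray. Leftover good speakers and covers are not needed.

Things in the scene. Friction and masses are not known exactly. Their poses are not given: they have to be found in the camera images.
- case_large: Open grey speaker case, larger round one, 80 mm in diameter, 0.5 kg, loose; may be absent (None). Origin: centre of underside, z up. Rim top at z 24 mm, wall 5 mm, 70 mm inside. In its middle a round pocket 50 mm wide, floor at z 12 mm, in a black collar up to z 18 mm; a seated speaker has its origin at z 12 mm.
- case_small: Open grey speaker case, smaller round one, 64 mm in diameter, 0.5 kg, loose; may be absent (None). Origin: centre of underside, z up. Rim top at z 24 mm, wall 5 mm, 54 mm inside. In its middle a round pocket 50 mm wide, floor at z 12 mm, in a black collar up to z 18 mm; a seated speaker has its origin at z 12 mm.
- case_square: Open grey speaker case, square one, 70 mm (sides along x, y), 0.5 kg, loose; may be absent (None). Origin: centre of underside, z up. Rim top at z 24 mm, wall 5 mm, 60 mm square inside. In its middle a 50 mm square pocket (along x, y), floor at z 12 mm, in a black collar up to z 18 mm; a seated speaker has its origin at z 12 mm.
- cover_large: Hollow grey cover for case_large, larger round one, 80 mm in diameter, 90 g, starts upright. Origin: centre of underside, z up. Spigot 66 mm outside, z 0-5 mm; full-width skirt from z 5 (rests on the rim) to 26; crown to 30; metal round stub 22 mm wide, z 30-54, to hold. Seated: origin 19 mm above the case's.
- cover_small: Hollow grey cover for case_small, smaller round one, 64 mm in diameter, 90 g, starts upright. Origin: centre of underside, z up. Spigot 50 mm outside, z 0-5 mm; full-width skirt from z 5 (rests on the rim) to 26; crown to 30; metal round stub 22 mm wide, z 30-54, to hold. Seated: origin 19 mm above the case's.
- cover_square: Hollow grey cover for case_square, square one, 70 mm (sides along x, y), 90 g, starts upright. Origin: centre of underside, z up. Spigot 56 mm square outside, z 0-5 mm; full-width skirt from z 5 (rests on the rim) to 26; crown to 30; metal square stub 22 mm (along x, y), z 30-54, to hold. Seated: origin 19 mm above the case's; any quarter turn fits.
- speaker_1: Good small loudspeaker, 60 g, starts cone down, magnet up; the three good ones are alike and any fits any case. Origin: centre of the cone-side face, z towards the magnet. Frame disc 44 mm in diameter, z 0-5 mm; basket tapering to z 12; magnet cylinder 24 mm in diameter, z 12-30 mm, to hold it by.
- speaker_2: Good small loudspeaker, 60 g, starts cone down, magnet up; the three good ones are alike and any fits any case. Origin: centre of the cone-side face, z towards the magnet. Frame disc 44 mm in diameter, z 0-5 mm; basket tapering to z 12; magnet cylinder 24 mm in diameter, z 12-30 mm, to hold it by.
- speaker_3: Good small loudspeaker, 60 g, starts cone down, magnet up; the three good ones are alike and any fits any case. Origin: centre of the cone-side face, z towards the magnet. Frame disc 44 mm in diameter, z 0-5 mm; basket tapering to z 12; magnet cylinder 24 mm in diameter, z 12-30 mm, to hold it by.
- failed_1: Failed loudspeaker, the same part the other way up, standing on its magnet, cone up. Origin: on its axis at the magnet end (its underside as it stands), z towards the cone, so up. Magnet 24 mm in diameter z 0-18 mm, frame disc 44 mm in diameter z 25-30 mm.
- failed_2: Failed loudspeaker, the same part the other way up, standing on its magnet, cone up. Origin: on its axis at the magnet end (its underside as it stands), z towards the cone, so up. Magnet 24 mm in diameter z 0-18 mm, frame disc 44 mm in diameter z 25-30 mm.
- reject_tray: Shallow open bare metal tray, fixed to the bench, 150 x 90 mm (long along its x), 3 mm walls 14 mm high, 3 mm floor. Origin: centre of its underside, z up.
Not all that is in view belongs to the job. Leave any black look-alike of the cover_small alone.

How it is judged:
By the outcome, as a careful person would: the job done as asked, in the order asked, and still so for the second after the job is handed in, with the robot touching nothing.
Of case_large, case_small, case_square only 2 to 3 are there at a start; the rules pass over those that are not, and their reading is None.
At some moment in a run one of case_large, case_small, case_square, cover_large, cover_small, cover_square may be knocked a few centimetres aside while the robot is not near it.
It also fails if it takes over 210 s, if anything falls off the work surface, if the arm or the gripper's body presses on something with over 40 N, if the wrist force passes 120 N, or if a joint passes its speed limit or range.

## Working session

There is one attempt and no reset: what is moved stays moved. The work goes in short steps, Python scripts to look and compute and a tool call to move; the robot and the scene stay as the last step left them, time stands still between calls to the robot, and variables do not carry over. Pictures are saved under pics/ and viewed, at most 14 in all, crops included, and the job is handed in when it is done.

Besides the shell and the picture viewer there is one more tool, called after "Emit:" as name(argument=value, ...), one argument or row to a line, values as JSON. send_rows: Moves the arm, as the interface text tells. Shifts and turns lie within -1 to 1; 1 stands for 0.025 m of shift or 6 degrees of turn. Its arguments: {"type":"object","properties":{"motion":{"type":"array","items":{"type":"array"}},"squeeze":{"type":"number"}},"required":["motion"]}

```bash
ls; mkdir -p pics; cat > snap.py <<'E'
import cv2,sys
from workcell import env,cams
for n in sys.argv[2:]:
    d=cams.read_camera(n); cv2.imwrite(f'pics/{sys.argv[1]}_{n}.png',d['image']); print(n,d['K'].tolist(),d['R'].round(4).tolist(),d['t'].round(4).tolist())
print(env.get_state())
E
python3 snap.py a scene side wrist
```

```text
pics
scene [[527.051333777037, 0.0, 321.44264409921334], [0.0, 527.051333777037, 235.1386328813553], [0.0, 0.0, 1.0]] [[0.8626, -0.5058, 0.0058], [-0.3845, -0.6632, -0.6421], [0.3286, 0.5517, -0.7666]] [-0.4406, 0.2772, 1.1363]
side [[544.3638276523204, 0.0, 320.7549999658782], [0.0, 544.3638276523204, 231.38744778481936], [0.0, 0.0, 1.0]] [[0.8253, -0.5647, 0.0072], [-0.261, -0.3927, -0.8818], [0.5008, 0.7259, -0.4715]] [-0.3976, 0.1927, 1.0877]
wrist [[371.64829954431775, 0.0, 320.5782552057598], [0.0, 371.64829954431775, 240.36300681928054], [0.0, 0.0, 1.0]] [[0.2872, 0.9579, -0.0018], [0.9221, -0.2759, 0.2711], [0.2592, -0.0795, -0.9625]] [-0.5737, -0.0344, 0.3792]
{'time': 0.15, 'qpos': array([ 7.21358492e+01,  1.83426921e+01,  8.96899283e+01,  1.38674651e-03,
        7.20438603e+01, -1.14433436e+00]), 'joint_velocities': array([ 0.09543589, -0.04700933, -0.19223975,  0.09594215, -0.05146014,
       -0.06317524]), 'effort': array([ 5.08852872e-05, -4.15840638e+01, -2.34347123e+01, -8.90521449e-06,
        5.85215705e-03, -7.37574567e-06]), 'position': array([0.16529119, 0.55036061, 0.23068362]), 'orientation': array([-1.79923561e+02, -2.84576813e-03,  1.63279753e+02]), 'contact_force': array([ 0.31918335, -0.96898379,  0.1750924 ]), 'wrist_torque': array([-0.01786056,  0.03231422,  0.04475373]), 'grasp_force': 0.0, 'finger_gap': 1.0001457533280378}
```

View pics/a_scene.png

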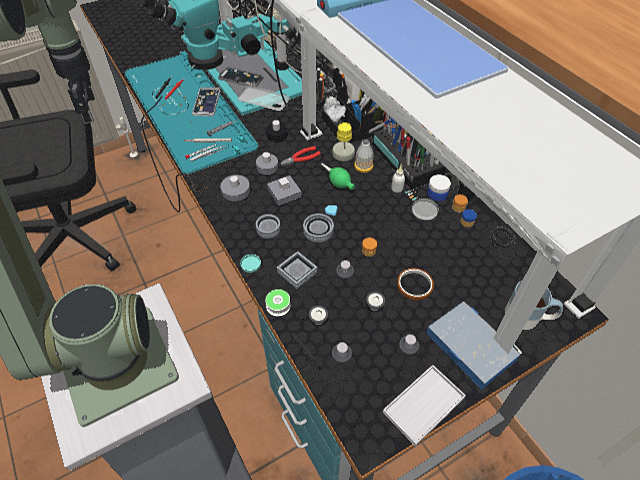

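View pics/a_wrist.png

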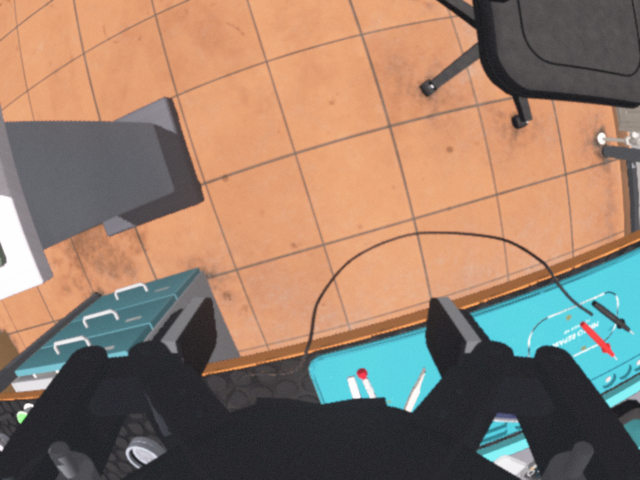

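The scene view shows:
- **Covers:** small (266,160), large (235,183), square (284,185). The black look-alike is at (277,128).
- **Cases:** small (268,226), large (318,227), square (297,268).
- **Good speakers:** (345,268), (342,351), (410,343).
- **Failed speakers:** (318,315), (375,300).
- **Tray:** (425,404).

The wrist view shows only the floor and the bench edge.

```bash
cat > geo.py <<'E'
import numpy as np,cv2
from workcell import env,cams
def ray(d,u,v,fish):
    K=d['K']; x=(u-K[0,2])/K[0,0]; y=(v-K[1,2])/K[1,1]
    if fish:
        r=np.hypot(x,y); s=np.sin(r)/r if r>1e-9 else 1.; c=np.array([x*s,y*s,np.cos(r)])
    else: c=np.array([x,y,1.])
    return -d['R'].T@d['t'], d['R'].T@c
def plane(d,u,v,z,fish=False):
    o,r=ray(d,u,v,fish); return (o+r*(z-o[2])/r[2])[:2]
def proj(d,X,fish=False):
    c=d['R']@np.asarray(X,float)+d['t']; K=d['K']
    if fish:
        r=np.hypot(c[0],c[1]); th=np.arctan2(r,c[2]); p=c[:2]/max(r,1e-9)*th
    else: p=c[:2]/c[2]
    return np.array([K[0,0]*p[0]+K[0,2],K[1,1]*p[1]+K[1,2]])
E
python3 - <<'E'
from geo import *
np.set_printoptions(precision=4,suppress=True)
d=cams.read_camera('scene')
for n,u,v,z in [('cov_s',267,157,.054),('cov_l',235.5,179,.054),('cov_q',284.5,180.5,.054),('case_s',268,224,.024),('case_l',318.5,225,.024),('case_q',297,266.5,.024),('sp1',345,264,.03),('sp2',342,346,.03),('sp3',410,338,.03),('f1',318.5,313.5,.03),('f2',375.5,299,.03),('tray',425,404,.014),('tape',278,299,.02),('orange',370,246,.03),('black',277,126,.054)]:
    print(n,plane(d,u,v,z))
for c in ['wrist']:
    w=cams.read_camera(c); s=env.get_state(); print(-w['R'].T@w['t']-s['position'])
im=d['image'][110:450,190:490]; cv2.imwrite('pics/crop.png',cv2.resize(im,(520,590),interpolation=3))
E
```

```text
cov_s [0.5534 0.3767]
cov_l [0.4399 0.3398]
cov_q [0.5519 0.2683]
case_s [0.4531 0.1755]
case_l [0.5645 0.107 ]
case_q [0.4524 0.0179]
sp1 [ 0.5544 -0.0378]
sp2 [ 0.4321 -0.2211]
sp3 [ 0.5702 -0.2791]
f1 [ 0.4292 -0.1256]
f2 [ 0.5618 -0.158 ]
tray [ 0.5138 -0.4096]
tape [ 0.3708 -0.0394]
orange [ 0.6378 -0.0216]
black [0.6411 0.4853]
[-0.0671  0.0198  0.1426]
```

View pics/crop.png

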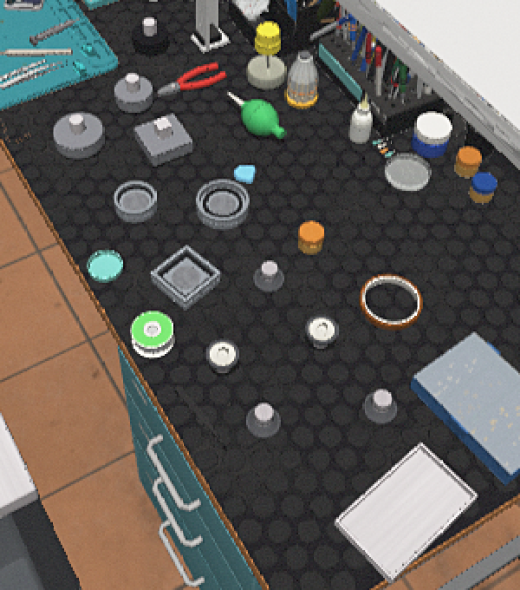

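The crop (scale 1.73) confirms that all three cases are there, along with three good speakers, two failed ones and the tray. I'm moving above the first speaker at yaw 90, where tool x is world +y, tool y is world +x and tool z is down.

Emit:
send_rows(
  motion=[
    [-1, [0, 0, 0], [0, 0, 1]],
    [-1, [0, 0, 0], [0, 0, 1]],
    [-1, [0, 0, 0], [0, 0, 1]],
    [-1, [0, 0, 0], [0, 0, 1]],
    [-1, [0, 0, 0], [0, 0, 1]],
    [-1, [0, 0, 0], [0, 0, 1]],
    [-1, [0, 0, 0], [0, 0, 1]],
    [-1, [0, 0, 0], [0, 0, 1]],
  ],
)

```text
time: 0.92
position: [0.1654, 0.5506, 0.2312]
orientation: [-180.0, 0.0, 115.0]
contact_force: [-0.4, -0.7, 0.6]
finger_gap: 1.001
grasp_force: 0.0
```

Emit:
send_rows(
  motion=[
    [-1, [0, 0, 0], [0, 0, 1]],
    [-1, [0, 0, 0], [0, 0, 1]],
    [-1, [0, 0, 0], [0, 0, 1]],
    [-1, [0, 0, 0], [0, 0, 1]],
    [-1, [-0.98, 0.65, 0.12], [0, 0, 0.21]],
    [-1, [-0.98, 0.65, 0.12], [0, 0, 0]],
    [-1, [-0.98, 0.65, 0.12], [0, 0, 0]],
    [-1, [-0.98, 0.65, 0.12], [0, 0, 0]],
  ],
)

```text
time: 1.58
position: [0.2314, 0.452, 0.219]
orientation: [180.0, 0.0, 90.1]
contact_force: [-0.1, -0.3, 1.1]
finger_gap: 1.003
grasp_force: 0.0
```

Emit:
send_rows(
  motion=[
    [-1, [-0.98, 0.65, 0.12], [0, 0, 0]],
    [-1, [-0.98, 0.65, 0.12], [0, 0, 0]],
    [-1, [-0.98, 0.65, 0.12], [0, 0, 0]],
    [-1, [-0.98, 0.65, 0.12], [0, 0, 0]],
    [-1, [-0.98, 0.65, 0.12], [0, 0, 0]],
    [-1, [-0.98, 0.65, 0.12], [0, 0, 0]],
    [-1, [-0.98, 0.65, 0.12], [0, 0, 0]],
    [-1, [-0.98, 0.65, 0.12], [0, 0, 0]],
  ],
)

```text
time: 2.25
position: [0.3616, 0.2558, 0.1953]
orientation: [180.0, -0.0, 90.0]
contact_force: [1.1, 1.1, -0.2]
finger_gap: 1.003
grasp_force: 0.0
```

Emit:
send_rows(
  motion=[
    [-1, [-0.98, 0.65, 0.12], [0, 0, 0]],
    [-1, [-0.98, 0.65, 0.12], [0, 0, 0]],
    [-1, [-0.98, 0.65, 0.12], [0, 0, 0]],
    [-1, [-0.98, 0.65, 0.12], [0, 0, 0]],
    [-1, [-0.98, 0.65, 0.12], [0, 0, 0]],
    [-1, [-0.98, 0.65, 0.12], [0, 0, 0]],
    [-1, [-0.98, 0.65, 0.12], [0, 0, 0]],
    [-1, [-0.98, 0.65, 0.12], [0, 0, 0]],
  ],
)

```text
time: 2.92
position: [0.4917, 0.0598, 0.1712]
orientation: [180.0, -0.0, 90.0]
contact_force: [-0.3, -0.6, 0.6]
finger_gap: 0.999
grasp_force: 0.0
```

Emit:
send_rows(
  motion=[
    [-1, [-0.98, 0.65, 0.12], [0, 0, 0]],
    [-1, [-0.98, 0.65, 0.12], [0, 0, 0]],
    [-1, [-0.98, 0.65, 0.12], [0, 0, 0]],
    [-1, [-0.98, 0.65, 0.12], [0, 0, 0]],
    [-1, [0, 0, 0], [0, 0, 0]],
  ],
)

```text
time: 3.33
position: [0.5588, -0.0407, 0.1586]
orientation: [179.9, 0.1, 89.8]
contact_force: [0.5, 0.2, -0.3]
finger_gap: 1.003
grasp_force: 0.0
```

```bash
python3 snap.py b wrist | tail -6
```

```text
wrist [[371.64829954431775, 0.0, 320.5782552057598], [0.0, 371.64829954431775, 240.36300681928054], [0.0, 0.0, 1.0]] [[1.0, -0.0025, 0.001], [-0.0027, -0.9618, 0.2737], [0.0002, -0.2737, -0.9618]] [-0.5578, -0.0536, 0.2973]
{'time': 3.3833, 'qpos': array([-5.15098167e+00,  2.00494127e+01,  9.81595488e+01, -8.64711080e-03,
        6.18084915e+01, -4.98526863e+00]), 'joint_velocities': array([ 2.28301516, -1.60101543,  2.1851499 ,  1.21490974,  1.03653467,
        0.76753509]), 'effort': array([ -1.19788572, -40.39337754, -22.15832591,  -0.17772515,
        -0.18941538,  -0.08348738]), 'position': array([ 0.55712486, -0.03871767,  0.15861721]), 'orientation': array([-1.79981951e+02,  6.07458466e-03,  8.98383741e+01]), 'contact_force': array([ 0.42088922, -0.06858976, -0.26619282]), 'wrist_torque': array([ 0.00116167, -0.02018587, -0.023149  ]), 'grasp_force': 0.0, 'finger_gap': 1.0024739997909493}
```

View pics/b_wrist.png

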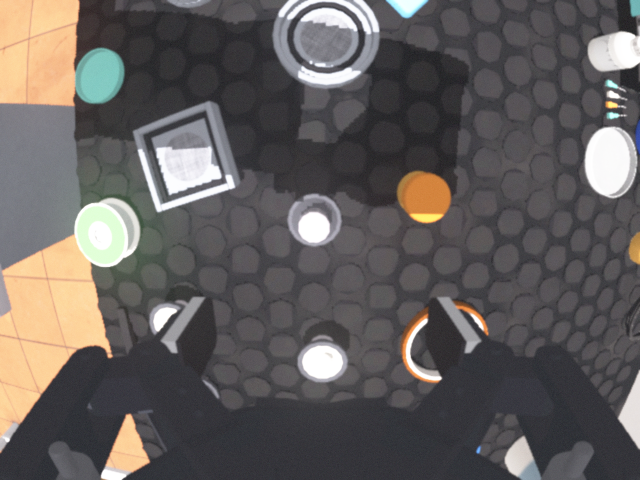

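The wrist view shows speaker 1 with its magnet top at (314,227). The square case is at (187,157), rotated by about 17°, and the large case at (326,38). Failed speakers are at (322,360) and (165,318).

```bash
cat > loc.py <<'E'
# usage: loc.py zplane u v win thr  -> bright blob in wrist image containing/nearest (u,v)
import sys
from geo import *
def blob(d,u,v,w,thr,lo=False):
    im=d['image'].max(axis=2) if not lo else d['image'].min(axis=2)
    u0,v0=max(int(u-w),0),max(int(v-w),0)
    m=(im[v0:int(v+w),u0:int(u+w)]>thr).astype(np.uint8)
    n,l,s,c=cv2.connectedComponentsWithStats(m)
    k=min(range(1,n),key=lambda i:np.hypot(*(c[i]+[u0-u,v0-v]))-s[i,4]**.5)
    cs=cv2.findContours((l==k).astype(np.uint8),0,1)[0]; h=cv2.convexHull(max(cs,key=len)).reshape(-1,2)+[u0,v0]
    return h,s[k,4]
def top(d,z,u,v,w,thr,lo=False):
    h,a=blob(d,u,v,w,thr,lo)
    P=np.array([plane(d,x,y,z,True) for x,y in h],np.float32)
    (cx,cy),r=cv2.minEnclosingCircle(P); rr=cv2.minAreaRect(P)
    e=cv2.fitEllipse(P*1000) if len(P)>4 else None
    return (cx,cy),r,rr,e,a
if __name__=='__main__':
    z,u,v,w,t=map(float,sys.argv[1:6]); d=cams.read_camera('wrist'); p=env.get_state()['position']
    c,r,rr,e,a=top(d,z,u,v,w,t); print('circ',np.round(c,4),round(r,4),'rect',np.round(rr[0],4),np.round(rr[1],4),round(rr[2],1),'ell',e,a,'tcp',p.round(4))
E
python3 loc.py .03 314 227 35 170; python3 loc.py .03 314 227 35 200
python3 - <<'E'
from geo import *
d=cams.read_camera('wrist')
print(d['image'].max(axis=2)[195:250:3,314]); print(d['image'].max(axis=2)[227,285:345:3])
print(plane(d,326,38,.02,True),plane(d,187,157,.02,True))
E
```

```text
circ [ 0.5527 -0.033 ] 0.0195 rect [ 0.5527 -0.033 ] [0.0378 0.0383] 89.8 ell ((552.6994018554688, -32.81758499145508), (38.28272247314453, 38.55873489379883), 58.95883560180664) 1206 tcp [ 0.5562 -0.0375  0.1588]
circ [ 0.5525 -0.0387] 0.0124 rect [ 0.5524 -0.0385] [0.0239 0.0235] 63.4 ell ((552.326904296875, -38.55939483642578), (23.858068466186523, 24.352575302124023), 12.698001861572266) 784 tcp [ 0.5557 -0.0367  0.1589]
[ 95  82 179 146 140 137 111 144 255 255 255 255 255 255 255 255 255 255
 170]
[ 83  85  98 184 153 148 200 255 255 255 255 255 255 255 255 255 192 125
 139 169]
[0.55821497 0.10990664] [0.44917899 0.02060841]
```

Emit:
send_rows(
  motion=[
    [-1, [-0.05, -0.13, 1], [0, 0, 0]],
    [-1, [0, 0, 1], [0, 0, 0]],
    [-1, [0, 0, 1], [0, 0, 0]],
    [-1, [0, 0, 1], [0, 0, 0]],
    [-1, [0, 0, 1], [0, 0, 0]],
    [-1, [0, 0, 0.78], [0, 0, 0]],
    [-1, [0, 0, 0], [0, 0, 0]],
    [-1, [0, 0, 0], [0, 0, 0]],
  ],
  squeeze=40,
)

```text
time: 4.2
position: [0.5521, -0.037, 0.0146]
orientation: [-179.9, -0.0, 90.1]
contact_force: [0.3, -0.4, 0.0]
finger_gap: 1.001
grasp_force: 0.0
```

Emit:
send_rows(
  motion=[
    [1, [0, 0, 0], [0, 0, 0]],
    [1, [0, 0, 0], [0, 0, 0]],
    [1, [0, 0, 0], [0, 0, 0]],
    [1, [0, 0, 0], [0, 0, 0]],
    [1, [0, 0, 0], [0, 0, 0]],
    [1, [0, 0, 0], [0, 0, 0]],
    [1, [0, 0, 0], [0, 0, 0]],
    [1, [0, 0, 0], [0, 0, 0]],
  ],
)

```text
time: 4.87
position: [0.5534, -0.0381, 0.0157]
orientation: [179.9, -0.0, 90.0]
contact_force: [-0.7, 0.4, 6.0]
finger_gap: 0.261
grasp_force: 39.0
```

Emit:
send_rows(
  motion=[
    [1, [0, 0, -0.5], [0, 0, 0]],
    [1, [0, 0, -1], [0, 0, 0]],
    [1, [0, 0, -1], [0, 0, 0]],
    [1, [0, 0, -1], [0, 0, 0]],
    [1, [0, 0, 0], [0, 0, 0]],
    [1, [0, 0, 0], [0, 0, 0]],
  ],
)

```text
time: 5.37
position: [0.5537, -0.0381, 0.1035]
orientation: [179.8, 0.0, 90.0]
contact_force: [0.1, -0.5, -1.1]
finger_gap: 0.259
grasp_force: 39.3
```

```bash
python3 snap.py c wrist | tail -1
```

```text
-6.30683033e-02,  7.85201109e-06]), 'position': array([ 0.55254538, -0.03803333,  0.1021168 ]), 'orientation': array([-1.79986974e+02, -5.40566657e-03,  9.00169651e+01]), 'contact_force': array([ 0.40220565,  0.27206067, -1.81292499]), 'wrist_torque': array([ 0.02430748,  0.04057568, -0.03798118]), 'grasp_force': 39.25766408443451, 'finger_gap': 0.259261478735831}
```

View pics/c_wrist.png

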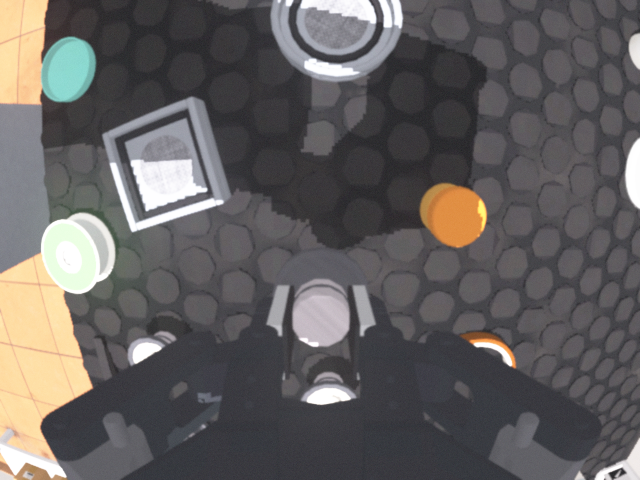

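The speaker is held upright at (322,315). Next I put the camera straight above the square case.

Emit:
send_rows(
  motion=[
    [1, [-0.1, -0.83, -0.22], [0, 0, 0]],
    [1, [-0.1, -0.83, -0.22], [0, 0, 0]],
    [1, [-0.1, -0.83, -0.22], [0, 0, 0]],
    [1, [-0.1, -0.83, -0.22], [0, 0, 0]],
    [1, [-0.1, -0.83, -0.22], [0, 0, 0]],
    [1, [0, 0, 0], [0, 0, 0]],
    [1, [0, 0, 0], [0, 0, 0]],
    [1, [0, 0, 0], [0, 0, 0]],
  ],
)

```text
time: 6.08
position: [0.4493, -0.0506, 0.129]
orientation: [-180.0, -0.0, 90.0]
contact_force: [-0.4, -0.2, -0.2]
finger_gap: 0.257
grasp_force: 39.4
```

```bash
cat > case.py <<'E'
# case.py x y : outline of a case near x,y on plane z .024 with the wrist camera
import sys
from loc import *
x,y=map(float,sys.argv[1:3]); d=cams.read_camera('wrist'); p=env.get_state()['position']
u,v=proj(d,[x,y,.024],True); print('px',u,v,'tcp',p.round(4))
for t in (105,115,125,135):
    h,a=blob(d,u,v,110,t); P=np.array([plane(d,i,j,.024,True) for i,j in h],np.float32)
    c,r=cv2.minEnclosingCircle(P); rr=cv2.minAreaRect(P); e=cv2.fitEllipse(P*1000)
    print(t,a,'circ',np.round(c,4),round(r,4),'rect',np.round(rr[0],4),np.round(rr[1],4),round(rr[2],1),'ell',np.round(e[0],1),np.round(e[1],1))
cv2.imwrite('pics/last.png',d['image'])
E
python3 case.py .449 .0206
```

```text
px 322.29303777491094 134.5301086060272 tcp [ 0.4497 -0.0505  0.1291]
105 5015 circ [0.4495 0.0173] 0.0337 rect [0.4497 0.0173] [0.0484 0.0486] 15.0 ell [449.6  15.2] [60.5 66.5]
115 3920 circ [0.4496 0.0174] 0.0335 rect [0.4496 0.0174] [0.0481 0.0482] 14.8 ell [449.9  15.7] [56.7 74.8]
125 3422 circ [0.45   0.0174] 0.0331 rect [0.4498 0.0176] [0.0478 0.0477] 15.2 ell [449.4  16.7] [56.2 70.2]
135 1857 circ [0.4497 0.0276] 0.025 rect [0.4486 0.0258] [0.0454 0.0309] 14.8 ell [451.4  28.9] [34.2 52.2]
```

Emit:
send_rows(
  motion=[
    [1, [0.9, 0, 0], [0, 0, 0]],
    [1, [0.9, 0, 0], [0, 0, 0]],
    [1, [0.92, 0, 0.5], [0, 0, 0]],
    [1, [0, 0, 1], [0, 0, 0]],
    [1, [0, 0, 1], [0, 0, 0]],
    [1, [0, 0, 0.6], [0, 0, 0]],
    [1, [0, 0, 0.3], [0, 0, 0]],
    [1, [0, 0, 0.3], [0, 0, 0]],
  ],
)

```text
time: 6.8
position: [0.4495, 0.0176, 0.0361]
orientation: [-179.9, -0.0, 90.0]
contact_force: [-0.2, -0.2, 0.3]
finger_gap: 0.26
grasp_force: 39.4
```

Emit:
send_rows(
  motion=[
    [1, [0, 0, 0.3], [0, 0, 0]],
    [1, [0, 0, 0], [0, 0, 0]],
    [1, [0, 0, 0], [0, 0, 0]],
  ],
)

```text
time: 7.05
position: [0.4495, 0.0174, 0.0299]
orientation: [180.0, -0.0, 90.0]
contact_force: [-0.2, -0.8, -0.9]
finger_gap: 0.257
grasp_force: 39.4
```

```bash
python3 snap.py d wrist | tail -1
```

```text
9.30683833e-03,  7.13199961e-05]), 'position': array([0.44975649, 0.01736373, 0.03021555]), 'orientation': array([ 1.79933846e+02, -7.26076338e-03,  9.00081018e+01]), 'contact_force': array([-0.17453237, -0.65151354, -0.24959403]), 'wrist_torque': array([ 0.01851954, -0.05580521,  0.03005526]), 'grasp_force': 39.3921822309494, 'finger_gap': 0.26133142154457356}
```

View pics/d_wrist.png

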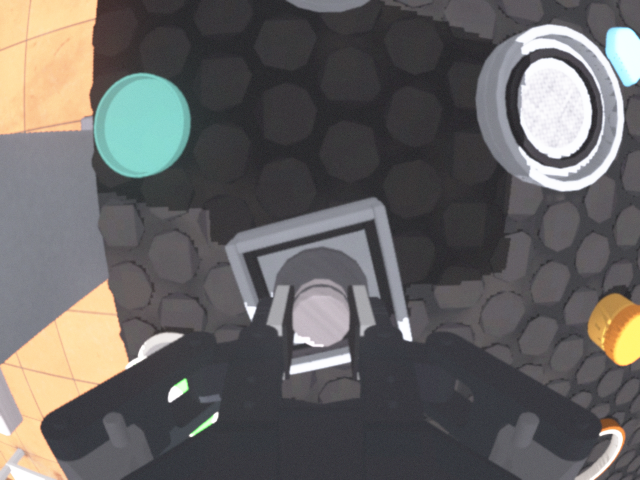

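The speaker is over the square pocket, with the magnet at (322,318) centred inside the collar. I lower, release and go to speaker 2.

Emit:
send_rows(
  motion=[
    [1, [0, 0, 0.09], [0, 0, 0]],
    [1, [0, 0, 0], [0, 0, 0]],
    [-1, [0, 0, 0], [0, 0, 0]],
    [-1, [0, 0, 0], [0, 0, 0]],
    [-1, [0, 0, 0], [0, 0, 0]],
    [-1, [0, 0, 0], [0, 0, 0]],
    [-1, [0, 0, -0.3], [0, 0, 0]],
    [-1, [0, 0, -0.94], [0, 0, 0]],
  ],
)

```text
time: 7.77
position: [0.4469, 0.0174, 0.057]
orientation: [-179.6, 0.0, 90.0]
contact_force: [1.0, -0.1, -0.9]
finger_gap: 1.004
grasp_force: 0.0
```

Emit:
send_rows(
  motion=[
    [-1, [0, 0, -1], [0, 0, 0]],
    [-1, [0, 0, -1], [0, 0, 0]],
    [-1, [0, 0, -1], [0, 0, 0]],
    [-1, [-0.54, 0, -1], [0, 0, 0]],
    [-1, [-1, -0.1, 0], [0, 0, 0]],
    [-1, [-1, -0.1, 0], [0, 0, 0]],
    [-1, [-1, -0.1, 0], [0, 0, 0]],
    [-1, [-1, -0.1, 0], [0, 0, 0]],
  ],
)

```text
time: 8.43
position: [0.4389, -0.0971, 0.1594]
orientation: [179.9, 0.0, 90.1]
contact_force: [0.3, 0.2, -0.6]
finger_gap: 0.998
grasp_force: 0.0
```

Emit:
send_rows(
  motion=[
    [-1, [-1, -0.1, 0], [0, 0, 0]],
    [-1, [-1, -0.1, 0], [0, 0, 0]],
    [-1, [-1, -0.1, 0], [0, 0, 0]],
    [-1, [-1, 0, 0], [0, 0, 0]],
    [-1, [-1, 0, 0], [0, 0, 0]],
    [-1, [0, 0, 0], [0, 0, 0]],
    [-1, [0, 0, 0], [0, 0, 0]],
    [-1, [0, 0, 0], [0, 0, 0]],
  ],
)

```text
time: 9.1
position: [0.4314, -0.2206, 0.1587]
orientation: [-180.0, -0.0, 90.0]
contact_force: [-1.0, 0.7, -1.0]
finger_gap: 1.001
grasp_force: 0.0
```

```bash
cat > top.py <<'E'
# top.py x y z [thr]: light round/square top near x,y,z
import sys
from loc import *
a=list(map(float,sys.argv[1:])); d=cams.read_camera('wrist'); p=env.get_state()['position']
u,v=proj(d,a[:3],True); print('px',u.round(),v.round(),'tcp',p.round(4))
for t in (a[3:] or [180,195,210]):
    try:
        c,r,rr,e,n=top(d,a[2],u,v,45,t); print(t,n,'circ',np.round(c,4),round(r,4),'rect',np.round(rr[0],4),np.round(rr[1],4),round(rr[2],1))
    except Exception as ex: print(t,ex)
cv2.imwrite('pics/last.png',d['image'])
E
python3 top.py .432 -.221 .03
```

```text
px 323.0 231.0 tcp [ 0.4315 -0.2203  0.1587]
180 748 circ [ 0.4287 -0.2236] 0.0121 rect [ 0.4288 -0.2235] [0.0227 0.0234] 0.0
195 727 circ [ 0.429  -0.2236] 0.0119 rect [ 0.4288 -0.2235] [0.0229 0.0228] 45.5
210 704 circ [ 0.4287 -0.2236] 0.0117 rect [ 0.4287 -0.2235] [0.0226 0.0225] 55.1
```

Emit:
send_rows(
  motion=[
    [-1, [-0.13, -0.11, 1], [0, 0, 0]],
    [-1, [0, 0, 1], [0, 0, 0]],
    [-1, [0, 0, 1], [0, 0, 0]],
    [-1, [0, 0, 1], [0, 0, 0]],
    [-1, [0, 0, 1], [0, 0, 0]],
    [-1, [0, 0, 0.76], [0, 0, 0]],
    [-1, [0, 0, 0], [0, 0, 0]],
    [1, [0, 0, 0], [0, 0, 0]],
  ],
)

```text
time: 9.82
position: [0.4287, -0.2232, 0.0143]
orientation: [-179.9, -0.1, 90.1]
contact_force: [0.5, -1.3, 0.6]
finger_gap: 0.883
grasp_force: 0.0
```

Emit:
send_rows(
  motion=[
    [1, [0, 0, 0], [0, 0, 0]],
    [1, [0, 0, 0], [0, 0, 0]],
    [1, [0, 0, 0], [0, 0, 0]],
    [1, [0, 0, 0], [0, 0, 0]],
    [1, [0, 0, 0], [0, 0, 0]],
    [1, [0, 0, 0], [0, 0, 0]],
    [1, [0, 0, -0.6], [0, 0, 0]],
    [1, [0, 0, -1], [0, 0, 0]],
  ],
)

```text
time: 10.48
position: [0.4273, -0.2234, 0.0535]
orientation: [-179.7, -0.2, 90.0]
contact_force: [0.9, -0.2, -0.1]
finger_gap: 0.26
grasp_force: 39.3
```

Emit:
send_rows(
  motion=[
    [1, [0, 0, -1], [0, 0, 0]],
    [1, [0, 0, -1], [0, 0, 0]],
    [1, [0.95, 0.47, -0.1], [0, 0, 0]],
    [1, [0.95, 0.47, -0.1], [0, 0, 0]],
    [1, [0.96, 0.47, -0.1], [0, 0, 0]],
    [1, [0.96, 0.47, -0.1], [0, 0, 0]],
    [1, [0.96, 0.47, -0.1], [0, 0, 0]],
    [1, [0.96, 0.47, -0.1], [0, 0, 0]],
  ],
)

```text
time: 11.15
position: [0.4997, -0.0797, 0.1201]
orientation: [180.0, 0.0, 90.0]
contact_force: [0.2, 0.2, 0.2]
finger_gap: 0.258
grasp_force: 39.3
```

Emit:
send_rows(
  motion=[
    [1, [0.96, 0.47, -0.1], [0, 0, 0]],
    [1, [0.96, 0.47, -0.1], [0, 0, 0]],
    [1, [0.96, 0.47, -0.1], [0, 0, 0]],
    [1, [0.96, 0.47, -0.1], [0, 0, 0]],
    [1, [0.96, 0.47, 0], [0, 0, 0]],
    [1, [0, 0, 0], [0, 0, 0]],
    [1, [0, 0, 0], [0, 0, 0]],
    [1, [0, 0, 0], [0, 0, 0]],
  ],
)

```text
time: 11.82
position: [0.5576, 0.0389, 0.1295]
orientation: [-180.0, 0.0, 90.0]
contact_force: [-0.3, -0.6, -0.3]
finger_gap: 0.254
grasp_force: 39.3
```

```bash
sed -i 's/\.024,True) for/float(sys.argv[3]),True) for/' case.py; python3 case.py .558 .110 .012
```

```text
px 323.53265865029016 134.55022276639033 tcp [0.5574 0.0385 0.1295]
105 5124 circ [0.5623 0.1085] 0.0418 rect [0.5624 0.1081] [0.0825 0.0823] 45.1 ell [562.2 108.4] [82.4 83.3]
115 4942 circ [0.5623 0.1085] 0.0417 rect [0.5622 0.1081] [0.0819 0.0819] 37.5 ell [562.3 108.4] [82.  82.9]
125 4402 circ [0.5623 0.1087] 0.0415 rect [0.5621 0.1083] [0.0813 0.0813] 37.9 ell [562.2 108.5] [81.4 82.6]
135 3527 circ [0.5622 0.1089] 0.0412 rect [0.5622 0.1082] [0.0806 0.0807] 40.6 ell [562.2 108.7] [80.4 82. ]
```

View pics/last.png

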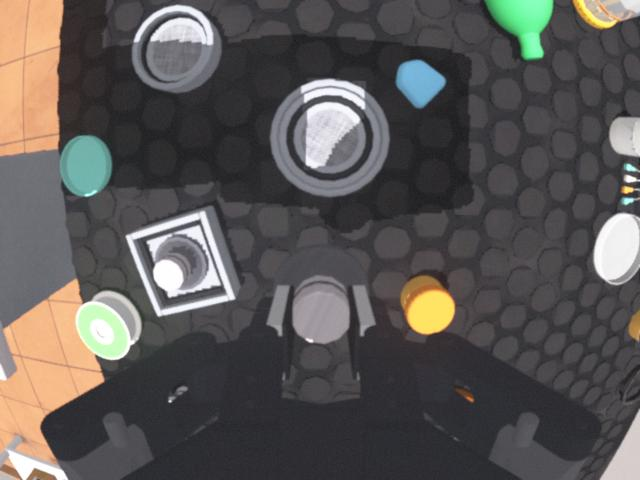

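The square case holds its speaker well. The large case is at (330,138) and the small case at (177,48). I'm placing speaker 2 in the large case.

Emit:
send_rows(
  motion=[
    [1, [0.9, 0.19, 0], [0, 0, 0]],
    [1, [0.9, 0, 0], [0, 0, 0]],
    [1, [1, 0, 0.5], [0, 0, 0]],
    [1, [0, 0, 1], [0, 0, 0]],
    [1, [0, 0, 1], [0, 0, 0]],
    [1, [0, 0, 0.6], [0, 0, 0]],
    [1, [0, 0, 0.3], [0, 0, 0]],
    [1, [0, 0, 0.3], [0, 0, 0]],
  ],
)

```text
time: 12.53
position: [0.5626, 0.1083, 0.0365]
orientation: [-180.0, 0.0, 89.9]
contact_force: [-1.0, 0.4, -0.1]
finger_gap: 0.259
grasp_force: 39.3
```

Emit:
send_rows(
  motion=[
    [1, [0, 0, 0.28], [0, 0, 0]],
    [1, [0, 0, 0.08], [0, 0, 0]],
    [1, [0, 0, 0], [0, 0, 0]],
    [1, [0, 0, 0], [0, 0, 0]],
  ],
)

```text
time: 12.87
position: [0.5634, 0.1092, 0.0287]
orientation: [179.9, -0.0, 90.0]
contact_force: [-0.2, 0.3, 0.2]
finger_gap: 0.261
grasp_force: 39.4
```

```bash
python3 snap.py e wrist | tail -1
```

```text
4.19412274e-03, -1.66360574e-04]), 'position': array([0.56347677, 0.10923967, 0.0288045 ]), 'orientation': array([ 1.79904525e+02, -2.09908900e-02,  9.00121755e+01]), 'contact_force': array([ 0.9987134 ,  0.15359111, -0.76469113]), 'wrist_torque': array([ 0.00168686,  0.05093663, -0.04139204]), 'grasp_force': 39.38120484352112, 'finger_gap': 0.2661934984869538}
```

View pics/e_wrist.png

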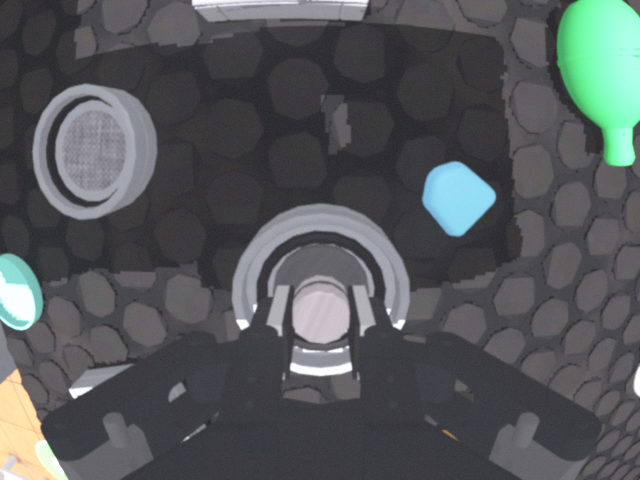

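The speaker sits inside the large pocket, with the magnet at (322,315). I release and go on to speaker 3.

Emit:
send_rows(
  motion=[
    [1, [0, 0, 0.04], [0, 0, 0]],
    [-1, [0, 0, 0], [0, 0, 0]],
    [-1, [0, 0, 0], [0, 0, 0]],
    [-1, [0, 0, 0], [0, 0, 0]],
    [-1, [0, 0, 0], [0, 0, 0]],
    [-1, [0, 0, -0.3], [0, 0, 0]],
    [-1, [0, 0, -0.94], [0, 0, 0]],
    [-1, [0, 0, -1], [0, 0, 0]],
  ],
)

```text
time: 13.58
position: [0.5619, 0.1091, 0.083]
orientation: [-179.8, 0.0, 90.0]
contact_force: [1.0, -0.3, 0.2]
finger_gap: 1.0
grasp_force: 0.0
```

Emit:
send_rows(
  motion=[
    [-1, [0, 0, -1], [0, 0, 0]],
    [-1, [0, 0, -1], [0, 0, 0]],
    [-1, [-0.6, 0.1, -1], [0, 0, 0]],
    [-1, [-1, 0.05, 0], [0, 0, 0]],
    [-1, [-1, 0, 0], [0, 0, 0]],
    [-1, [-1, 0, 0], [0, 0, 0]],
    [-1, [-1, 0, 0], [0, 0, 0]],
    [-1, [-1, 0, 0], [0, 0, 0]],
  ],
)

```text
time: 14.25
position: [0.5666, -0.0319, 0.1589]
orientation: [179.9, -0.0, 90.0]
contact_force: [0.0, 0.7, -0.3]
finger_gap: 1.0
grasp_force: 0.0
```

Emit:
send_rows(
  motion=[
    [-1, [-1, 0, 0], [0, 0, 0]],
    [-1, [-1, 0, 0], [0, 0, 0]],
    [-1, [-1, 0, 0], [0, 0, 0]],
    [-1, [-1, 0, 0], [0, 0, 0]],
    [-1, [-1, 0, 0], [0, 0, 0]],
    [-1, [-1, 0, 0], [0, 0, 0]],
    [-1, [-1, 0, 0], [0, 0, 0]],
    [-1, [-1, 0, 0], [0, 0, 0]],
  ],
)

```text
time: 14.92
position: [0.5666, -0.232, 0.1587]
orientation: [180.0, 0.0, 90.0]
contact_force: [0.5, -0.3, 0.6]
finger_gap: 1.003
grasp_force: 0.0
```

Emit:
send_rows(
  motion=[
    [-1, [-1, 0, 0], [0, 0, 0]],
    [-1, [-1, 0, 0], [0, 0, 0]],
    [-1, [0, 0, 0], [0, 0, 0]],
    [-1, [0, 0, 0], [0, 0, 0]],
    [-1, [0, 0, 0], [0, 0, 0]],
  ],
)

```text
time: 15.33
position: [0.5665, -0.2803, 0.1582]
orientation: [-180.0, -0.0, 90.0]
contact_force: [0.5, -0.4, -0.1]
finger_gap: 1.0
grasp_force: 0.0
```

```bash
python3 top.py .567 -.281 .03
```

```text
px 323.0 232.0 tcp [ 0.5667 -0.2799  0.1582]
180 700 circ [ 0.5673 -0.2818] 0.0116 rect [ 0.5674 -0.2819] [0.0219 0.0226] 0.0
195 677 circ [ 0.5674 -0.2819] 0.0115 rect [ 0.5674 -0.2819] [0.0217 0.0218] 44.6
210 654 circ [ 0.5673 -0.2817] 0.0112 rect [ 0.5674 -0.2818] [0.0219 0.021 ] 0.1
```

Emit:
send_rows(
  motion=[
    [-1, [-0.07, 0.03, 1], [0, 0, 0]],
    [-1, [0, 0, 1], [0, 0, 0]],
    [-1, [0, 0, 1], [0, 0, 0]],
    [-1, [0, 0, 1], [0, 0, 0]],
    [-1, [0, 0, 1], [0, 0, 0]],
    [-1, [0, 0, 0.75], [0, 0, 0]],
    [-1, [0, 0, 0], [0, 0, 0]],
    [1, [0, 0, 0], [0, 0, 0]],
  ],
)

```text
time: 16.05
position: [0.5684, -0.2813, 0.0146]
orientation: [179.9, -0.0, 90.1]
contact_force: [0.8, -0.0, 0.1]
finger_gap: 0.883
grasp_force: 0.0
```

Emit:
send_rows(
  motion=[
    [1, [0, 0, 0], [0, 0, 0]],
    [1, [0, 0, 0], [0, 0, 0]],
    [1, [0, 0, 0], [0, 0, 0]],
    [1, [0, 0, 0], [0, 0, 0]],
    [1, [0, 0, 0], [0, 0, 0]],
    [1, [0, 0, 0], [0, 0, 0]],
    [1, [0, 0, -0.6], [0, 0, 0]],
    [1, [0, 0, -1], [0, 0, 0]],
  ],
)

```text
time: 16.72
position: [0.5653, -0.2815, 0.0517]
orientation: [-179.6, -0.2, 90.0]
contact_force: [-0.3, -0.4, -1.0]
finger_gap: 0.26
grasp_force: 39.2
```

Emit:
send_rows(
  motion=[
    [1, [0, 0, -1], [0, 0, 0]],
    [1, [0, 0, -1], [0, 0, 0]],
    [1, [0, 0, -1], [0, 0, 0]],
    [1, [0.97, -0.29, 0], [0, 0, 0]],
    [1, [0.97, -0.29, 0], [0, 0, 0]],
    [1, [0.97, -0.29, 0], [0, 0, 0]],
    [1, [0.97, -0.29, 0], [0, 0, 0]],
    [1, [0.97, -0.29, 0], [0, 0, 0]],
  ],
)

```text
time: 17.38
position: [0.5304, -0.1603, 0.1291]
orientation: [-180.0, -0.0, 90.0]
contact_force: [0.8, -1.1, -0.9]
finger_gap: 0.262
grasp_force: 39.3
```

Emit:
send_rows(
  motion=[
    [1, [0.97, -0.29, 0], [0, 0, 0]],
    [1, [0.97, -0.29, 0], [0, 0, 0]],
    [1, [0.97, -0.29, 0], [0, 0, 0]],
    [1, [0.97, -0.29, 0], [0, 0, 0]],
    [1, [0.97, -0.29, 0], [0, 0, 0]],
    [1, [0.97, -0.29, 0], [0, 0, 0]],
    [1, [0.97, -0.29, 0], [0, 0, 0]],
    [1, [0.97, -0.29, 0], [0, 0, 0]],
  ],
)

```text
time: 18.05
position: [0.4724, 0.0337, 0.1292]
orientation: [-180.0, 0.0, 90.0]
contact_force: [0.4, 0.4, -0.5]
finger_gap: 0.258
grasp_force: 39.3
```

Emit:
send_rows(
  motion=[
    [1, [0.97, -0.29, 0], [0, 0, 0]],
    [1, [0.97, -0.29, 0], [0, 0, 0]],
    [1, [0.97, -0.29, 0], [0, 0, 0]],
    [1, [0, 0, 0], [0, 0, 0]],
    [1, [0, 0, 0], [0, 0, 0]],
    [1, [0, 0, 0], [0, 0, 0]],
  ],
)

```text
time: 18.55
position: [0.4514, 0.1051, 0.1292]
orientation: [-180.0, 0.0, 90.0]
contact_force: [0.2, 0.6, -0.8]
finger_gap: 0.265
grasp_force: 39.3
```

```bash
python3 case.py .450 .1765 .024;python3 case.py .450 .1765 .012
```

```text
px 320.5874279516142 134.04233525630588 tcp [0.4516 0.1048 0.1293]
105 3767 circ [0.4517 0.1784] 0.0241 rect [0.4516 0.1782] [0.0475 0.0465] 45.2 ell [451.4 178.4] [47.  47.8]
115 2728 circ [0.4516 0.1785] 0.0239 rect [0.4509 0.1786] [0.0462 0.0469] 0.2 ell [451.5 178.5] [46.7 47.5]
125 2367 circ [0.4518 0.1784] 0.0237 rect [0.4513 0.1786] [0.0456 0.0469] 0.2 ell [451.6 178.6] [46.1 47.1]
135 1569 circ [0.4527 0.1818] 0.0217 rect [0.4574 0.1848] [0.0303 0.0401] 31.8 ell [452.5 181.3] [41.3 42.7]
px 320.27415832984275 133.6018407595397 tcp [0.4516 0.1046 0.1293]
105 3730 circ [0.4514 0.1787] 0.0252 rect [0.4512 0.1789] [0.0485 0.0498] 0.1 ell [451.5 178.6] [49.3 50.3]
115 2662 circ [0.4515 0.179 ] 0.0251 rect [0.4512 0.1785] [0.0484 0.0491] 0.1 ell [451.6 178.7] [48.9 49.7]
125 2361 circ [0.4518 0.1786] 0.0248 rect [0.4515 0.1789] [0.0485 0.0476] 89.6 ell [451.6 178.8] [48.  49.4]
135 1566 circ [0.4526 0.1829] 0.0229 rect [0.4557 0.1863] [0.0332 0.0403] 38.4 ell [452.5 182. ] [42.4 45.7]
```

Emit:
send_rows(
  motion=[
    [1, [0.95, 0, 0], [0, 0, 0]],
    [1, [1, 0, 0], [0, 0, 0]],
    [1, [1, 0, 0.5], [0, 0, 0]],
    [1, [0, 0, 1], [0, 0, 0]],
    [1, [0, 0, 1], [0, 0, 0]],
    [1, [0, 0, 0.6], [0, 0, 0]],
    [1, [0, 0, 0.3], [0, 0, 0]],
    [1, [0, 0, 0.3], [0, 0, 0]],
  ],
)

```text
time: 19.32
position: [0.4516, 0.1785, 0.0361]
orientation: [-180.0, 0.0, 89.9]
contact_force: [0.7, -0.4, -0.1]
finger_gap: 0.264
grasp_force: 39.3
```

Emit:
send_rows(
  motion=[
    [1, [0, 0, 0.25], [0, 0, 0]],
    [1, [0, 0, 0.08], [0, 0, 0]],
    [1, [0, 0, 0], [0, 0, 0]],
    [-1, [0, 0, 0], [0, 0, 0]],
    [-1, [0, 0, 0], [0, 0, 0]],
    [-1, [0, 0, 0], [0, 0, 0]],
    [-1, [0, 0, 0], [0, 0, 0]],
    [-1, [0, 0, -0.5], [0, 0, 0]],
  ],
)

```text
time: 19.98
position: [0.45, 0.1787, 0.0399]
orientation: [-179.8, 0.1, 90.0]
contact_force: [0.4, 0.3, 0.3]
finger_gap: 0.948
grasp_force: 0.0
```

Emit:
send_rows(
  motion=[
    [-1, [0, 0, -1], [0, 0, 0]],
    [-1, [0, 0, -1], [0, 0, 0]],
    [-1, [0, 0, -1], [0, 0, 0]],
    [-1, [0, 0, -1], [0, 0, 0]],
    [-1, [0.5, -0.08, -1], [0, 0, 0]],
    [-1, [1, -0.1, -0.5], [0, 0, 0]],
    [-1, [1, -0.1, 0], [0, 0, 0]],
    [-1, [1, -0.1, 0], [0, 0, 0]],
  ],
)

```text
time: 20.65
position: [0.4422, 0.2678, 0.1803]
orientation: [179.8, -0.1, 90.0]
contact_force: [0.5, -0.1, -1.2]
finger_gap: 0.998
grasp_force: 0.0
```

Emit:
send_rows(
  motion=[
    [-1, [1, -0.1, 0], [0, 0, 0]],
    [-1, [1, -0.1, 0], [0, 0, 0]],
    [-1, [1, 0, 0], [0, 0, 0]],
    [-1, [0, 0, 0], [0, 0, 0]],
    [-1, [0, 0, 0], [0, 0, 0]],
    [-1, [0, 0, 0], [0, 0, 0]],
  ],
)

```text
time: 21.15
position: [0.4365, 0.3411, 0.1785]
orientation: [-180.0, 0.0, 90.0]
contact_force: [-0.3, 0.1, 0.4]
finger_gap: 1.002
grasp_force: 0.0
```

```bash
python3 top.py .437 .341 .054 160 180 200 220
```

```text
px 323.0 232.0 tcp [0.4366 0.3408 0.1785]
160.0 796 circ [0.4339 0.3464] 0.013 rect [0.4343 0.3464] [0.0215 0.0251] 0.1
180.0 643 circ [0.4339 0.3455] 0.0114 rect [0.4343 0.3456] [0.0221 0.02  ] 89.5
200.0 550 circ [0.4343 0.3447] 0.0101 rect [0.4343 0.3449] [0.0186 0.019 ] 0.1
220.0 1 circ [0.4383 0.3454] 0.0001 rect [0.4383 0.3454] [0. 0.] 0.0
```

View pics/last.png

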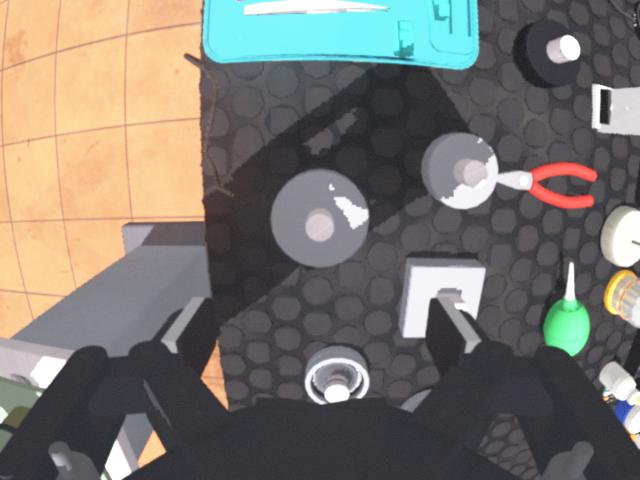

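The wrist view shows the large cover at (320,218) with its stub at (320,228). The small cover is at (461,171), the square cover at (443,298) and the black look-alike at (550,55). The small case now holds its speaker at (337,380).

```bash
cat > cov.py <<'E'
# cov.py x y : skirt outline (z .028) and stub by threshold above the crown
import sys
from loc import *
x,y=map(float,sys.argv[1:3]); d=cams.read_camera('wrist'); p=env.get_state()['position']; print('tcp',p.round(4))
u,v=proj(d,[x,y,.03],True)
for t in (85,95,105):
    h,a=blob(d,u,v,90,t)
    for z in (.026,.03):
        P=np.array([plane(d,i,j,z,True) for i,j in h],np.float32); c,r=cv2.minEnclosingCircle(P); rr=cv2.minAreaRect(P); e=cv2.fitEllipse(P*1000)
        print(t,z,a,'circ',np.round(c,4),round(r,4),'rect',np.round(rr[0],4),np.round(rr[1],4),round(rr[2],1),'ell',np.round(e[0],1),np.round(e[1],1))
u,v=map(int,proj(d,[x,y,.054],True)); g=d['image'].max(axis=2)
print(u,v,g[v-25:v+30:2,u],g[v,u-25:u+30:2]); cv2.imwrite('pics/last.png',d['image'])
E
python3 cov.py .4345 .3442
```

```text
tcp [0.4367 0.3407 0.1786]
85 0.026 10233 circ [0.4618 0.3199] 0.0771 rect [0.4638 0.325 ] [0.082 0.151] 57.4 ell [462.3 325.3] [ 91.9 156.8]
85 0.03 10233 circ [0.4615 0.3212] 0.0761 rect [0.4634 0.3262] [0.0809 0.149 ] 57.4 ell [461.9 326.5] [ 90.7 154.7]
95 0.026 7589 circ [0.435 0.344] 0.0415 rect [0.4346 0.3435] [0.0807 0.0812] 50.6 ell [434.4 343.7] [80.5 82.4]
95 0.03 7589 circ [0.435  0.3449] 0.0409 rect [0.4346 0.3444] [0.0796 0.0801] 50.6 ell [434.4 344.6] [79.4 81.2]
105 0.026 7494 circ [0.434  0.3441] 0.041 rect [0.4343 0.3438] [0.0804 0.0801] 47.0 ell [434.3 344. ] [80.  81.5]
105 0.03 7494 circ [0.434 0.345] 0.0405 rect [0.4343 0.3447] [0.0793 0.079 ] 47.0 ell [434.3 344.9] [78.9 80.4]
319 227 [145 147 148 168 177 181 213 218 213 215 214 216 213 213 219 218 213 208
 208 189 146 143 142 143 147 145 142 143] [141 141 146 143 144 153 195 205 208 211 213 213 219 213 216 220 218 215
 214 206 158 144 145 143 146 144 142 146]
```

Emit:
send_rows(
  motion=[
    [-1, [0.14, -0.09, 1], [0, 0, 0]],
    [-1, [0, 0, 1], [0, 0, 0]],
    [-1, [0, 0, 1], [0, 0, 0]],
    [-1, [0, 0, 1], [0, 0, 0]],
    [-1, [0, 0, 1], [0, 0, 0]],
    [-1, [0, 0, 0.78], [0, 0, 0]],
    [-1, [0, 0, 0], [0, 0, 0]],
    [1, [0, 0, 0], [0, 0, 0]],
  ],
  squeeze=50,
)

```text
time: 21.92
position: [0.4344, 0.3441, 0.0337]
orientation: [-179.9, 0.1, 90.0]
contact_force: [0.1, 0.4, 0.1]
finger_gap: 0.884
grasp_force: 0.0
```

Emit:
send_rows(
  motion=[
    [1, [0, 0, 0], [0, 0, 0]],
    [1, [0, 0, 0], [0, 0, 0]],
    [1, [0, 0, 0], [0, 0, 0]],
    [1, [0, 0, 0], [0, 0, 0]],
    [1, [0, 0, 0], [0, 0, 0]],
    [1, [0, 0, 0], [0, 0, 0]],
    [1, [0, 0, 0], [0, 0, 0]],
    [1, [0, 0, -0.5], [0, 0, 0]],
  ],
)

```text
time: 22.58
position: [0.4334, 0.3444, 0.0454]
orientation: [-179.8, 0.1, 90.0]
contact_force: [-0.6, 0.1, -1.0]
finger_gap: 0.236
grasp_force: 49.1
```

Emit:
send_rows(
  motion=[
    [1, [0, 0, -1], [0, 0, 0]],
    [1, [0, 0, -1], [0, 0, 0]],
    [1, [0, 0, -1], [0, 0, 0]],
    [1, [0, 0, -0.5], [0, 0, 0]],
    [1, [-0.8, 0.34, 0], [0, 0, 0]],
    [1, [-0.8, 0.34, 0], [0, 0, 0]],
    [1, [-0.8, 0.34, 0], [0, 0, 0]],
    [1, [-0.8, 0.34, 0], [0, 0, 0]],
  ],
)

```text
time: 23.25
position: [0.4686, 0.2644, 0.1342]
orientation: [180.0, -0.0, 90.1]
contact_force: [0.1, 0.1, -0.4]
finger_gap: 0.234
grasp_force: 49.1
```

Emit:
send_rows(
  motion=[
    [1, [-0.8, 0.34, 0], [0, 0, 0]],
    [1, [-0.8, 0.34, 0], [0, 0, 0]],
    [1, [-0.8, 0.34, 0], [0, 0, 0]],
    [1, [-0.8, 0.34, 0], [0, 0, 0]],
    [1, [-0.8, 0.34, 0], [0, 0, 0]],
    [1, [-0.8, 0.34, 0], [0, 0, 0]],
    [1, [-0.8, 0.34, 0], [0, 0, 0]],
    [1, [-0.8, 0.34, 0], [0, 0, 0]],
  ],
)

```text
time: 23.92
position: [0.5367, 0.1042, 0.134]
orientation: [-180.0, -0.0, 90.0]
contact_force: [0.3, -0.0, -0.8]
finger_gap: 0.234
grasp_force: 49.1
```

Emit:
send_rows(
  motion=[
    [1, [-0.8, 0.34, 0], [0, 0, 0]],
    [1, [-0.8, 0.34, 0], [0, 0, 0]],
    [1, [-0.8, 0.34, 0], [0, 0, 0]],
    [1, [0, 0, 0], [0, 0, 0]],
    [1, [0, 0, 0], [0, 0, 0]],
    [1, [0, 0, 0], [0, 0, 0]],
  ],
)

```text
time: 24.42
position: [0.5617, 0.0455, 0.1339]
orientation: [-180.0, -0.0, 90.0]
contact_force: [-0.4, -0.1, -0.5]
finger_gap: 0.238
grasp_force: 49.1
```

```bash
python3 case.py .5622 .1087 .024
```

```text
px 323.51104211095196 146.38021291715336 tcp [0.5616 0.0459 0.1339]
105 10540 circ [0.5601 0.0765] 0.0718 rect [0.5601 0.0899] [0.1124 0.1159] 0.1 ell [560.4  37.6] [112.5 223.5]
115 4775 circ [0.562  0.1085] 0.0398 rect [0.5619 0.1081] [0.0781 0.0781] 37.3 ell [562.  108.4] [78.  79.1]
125 4216 circ [0.5619 0.1087] 0.0395 rect [0.562  0.1082] [0.0776 0.0777] 35.6 ell [562.1 108.5] [77.6 78.7]
135 3291 circ [0.5619 0.1088] 0.0393 rect [0.5618 0.1085] [0.0768 0.0772] 34.6 ell [562.  108.7] [76.6 78.3]
```

View pics/last.png

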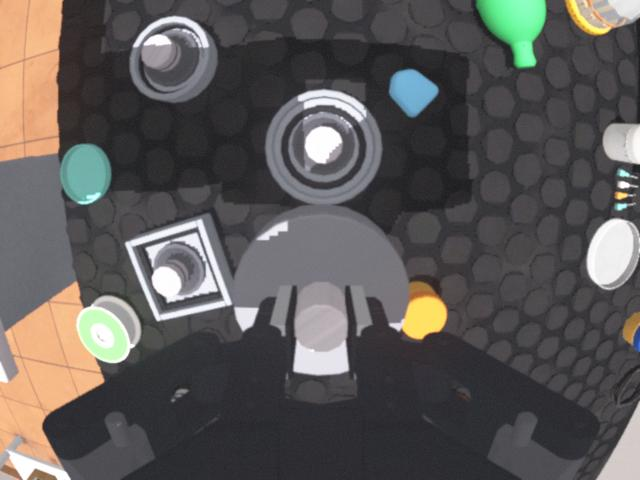

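All three speakers are seated and the large case is at (323,146). I'm lowering the large cover just above the rim.

Emit:
send_rows(
  motion=[
    [1, [0.8, 0.02, 0], [0, 0, 0]],
    [1, [0.85, 0, 0], [0, 0, 0]],
    [1, [0.85, 0, 0], [0, 0, 0]],
    [1, [0, 0, 0.8], [0, 0, 0]],
    [1, [0, 0, 1], [0, 0, 0]],
    [1, [0, 0, 0.8], [0, 0, 0]],
    [1, [0, 0, 0.36], [0, 0, 0]],
    [1, [0, 0, 0], [0, 0, 0]],
  ],
)

```text
time: 25.13
position: [0.5618, 0.1086, 0.0588]
orientation: [-179.9, 0.0, 90.1]
contact_force: [0.3, 0.3, -1.1]
finger_gap: 0.238
grasp_force: 50.2
```

Emit:
send_rows(
  motion=[
    [1, [0, 0, 0], [0, 0, 0]],
    [1, [0, 0, 0.06], [0, 0, 0]],
    [1, [0, 0, 0.06], [0, 0, 0]],
    [1, [0, 0, 0], [0, 0, 0]],
  ],
)

```text
time: 25.47
position: [0.5629, 0.1079, 0.0576]
orientation: [179.9, -0.0, 90.0]
contact_force: [0.6, 0.6, -1.0]
finger_gap: 0.229
grasp_force: 50.2
```

Emit:
send_rows(
  motion=[
    [1, [0, 0, 0.06], [0, 0, 0]],
    [1, [0, 0, 0.06], [0, 0, 0]],
    [1, [0, 0, 0], [0, 0, 0]],
  ],
)

```text
time: 25.72
position: [0.5631, 0.1079, 0.0546]
orientation: [179.9, -0.0, 90.0]
contact_force: [-0.9, 0.8, 2.7]
finger_gap: 0.235
grasp_force: 50.3
```

Emit:
send_rows(
  motion=[
    [1, [0, 0, 0.04], [0, 0, 0]],
    [1, [0, 0, 0], [0, 0, 0]],
    [1, [0, 0, 0], [0, 0, 0]],
  ],
)

```text
time: 25.97
position: [0.563, 0.108, 0.0544]
orientation: [179.9, -0.0, 90.0]
contact_force: [-2.3, 2.0, 9.1]
finger_gap: 0.23
grasp_force: 50.8
```

```bash
python3 snap.py g wrist | tail -1
```

```text
-3.72398570e-01, -1.12361735e-02]), 'position': array([0.56299291, 0.10801091, 0.05438998]), 'orientation': array([ 1.79915779e+02, -4.08599311e-02,  9.00110439e+01]), 'contact_force': array([-2.85397537,  0.90514046,  8.49002637]), 'wrist_torque': array([ 0.25437366,  0.15603232, -0.01091521]), 'grasp_force': 50.82025229930878, 'finger_gap': 0.23344219118923304}
```

View pics/g_wrist.png

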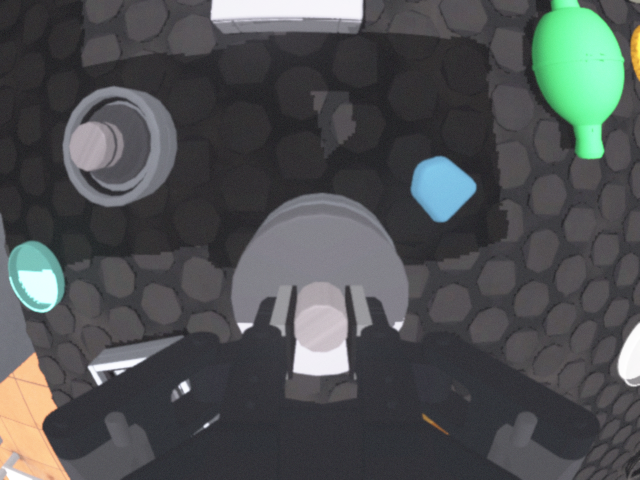

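The cover has slipped past the rim at (320,290). I press a little more, release and check.

Emit:
send_rows(
  motion=[
    [1, [0, 0, 0.05], [0, 0, 0]],
    [1, [0, 0, 0], [0, 0, 0]],
    [1, [0, 0, 0], [0, 0, 0]],
  ],
)

```text
time: 26.27
position: [0.5629, 0.1081, 0.0542]
orientation: [179.9, -0.0, 90.0]
contact_force: [-5.4, 1.4, 14.5]
finger_gap: 0.231
grasp_force: 51.4
```

Emit:
send_rows(
  motion=[
    [-1, [0, 0, 0], [0, 0, 0]],
    [-1, [0, 0, 0], [0, 0, 0]],
    [-1, [0, 0, 0], [0, 0, 0]],
    [-1, [0, 0, 0], [0, 0, 0]],
    [-1, [0, 0, -0.6], [0, 0, 0]],
    [-1, [0, 0, -1], [0, 0, 0]],
    [-1, [0, 0, -1], [0, 0, 0]],
    [-1, [0, 0, -1], [0, 0, 0]],
  ],
)

```text
time: 26.93
position: [0.5622, 0.1075, 0.1421]
orientation: [-179.9, 0.0, 90.0]
contact_force: [0.1, 0.2, -0.1]
finger_gap: 1.0
grasp_force: 0.0
```

Emit:
send_rows(
  motion=[
    [-1, [0, 0, -1], [0, 0, 0]],
    [-1, [0, 0, -0.6], [0, 0, 0]],
    [-1, [0, 0, 0], [0, 0, 0]],
    [-1, [0, 0, 0], [0, 0, 0]],
    [-1, [0, 0, 0], [0, 0, 0]],
  ],
)

```text
time: 27.35
position: [0.5617, 0.1075, 0.1803]
orientation: [-179.8, 0.0, 90.0]
contact_force: [-1.0, 0.3, -0.3]
finger_gap: 1.0
grasp_force: 0.0
```

```bash
python3 cov.py .5625 .108
python3 - <<'E'
from geo import *
a=cams.read_camera('scene')['image']; b=cams.read_camera('side')['image']
A=cv2.resize(a[100:260,200:400],(400,320),interpolation=3)
d=cams.read_camera('side'); u,v=proj(d,[.5,.15,.03]); print(u,v)
u,v=int(u),int(v); B=cv2.resize(b[v-110:v+90,u-100:u+100],(400,400),interpolation=3)
cv2.imwrite('pics/ab.png',np.hstack([A,B[:320]]))
E
```

```text
tcp [0.5616 0.1075 0.18  ]
85 0.026 9794 circ [0.5639 0.0957] 0.0545 rect [0.5652 0.1002] [0.0916 0.1046] 56.7 ell [563.5  97.1] [ 96.8 107.8]
85 0.03 9794 circ [0.5639 0.0968] 0.0537 rect [0.5652 0.1012] [0.0903 0.1032] 56.7 ell [563.5  98.2] [ 95.5 106.4]
95 0.026 8867 circ [0.562  0.1035] 0.0464 rect [0.5626 0.1019] [0.0903 0.0874] 52.7 ell [561.4 102.6] [86.6 92.5]
95 0.03 8867 circ [0.562  0.1045] 0.0458 rect [0.5625 0.1029] [0.0891 0.0862] 52.7 ell [561.4 103.6] [85.4 91.3]
105 0.026 8752 circ [0.5618 0.1034] 0.0461 rect [0.5617 0.1022] [0.089 0.087] 47.4 ell [561.4 102.7] [86.  91.7]
105 0.03 8752 circ [0.5618 0.1044] 0.0454 rect [0.5617 0.1032] [0.0878 0.0859] 47.4 ell [561.4 103.6] [84.8 90.5]
323 230 [135 130 131 131 133 132 144 157 159 167 189 190 186 189 228 255 255 255
 255 255 255 255 255 255 252 241 242 241] [243 243 244 244 243 205 169 188 190 191 190 186 185 190 191 195 192 196
 182 158 138 173 234 242 241 241 243 241]
294.37627396176936 222.57323699271728
```

View pics/ab.png

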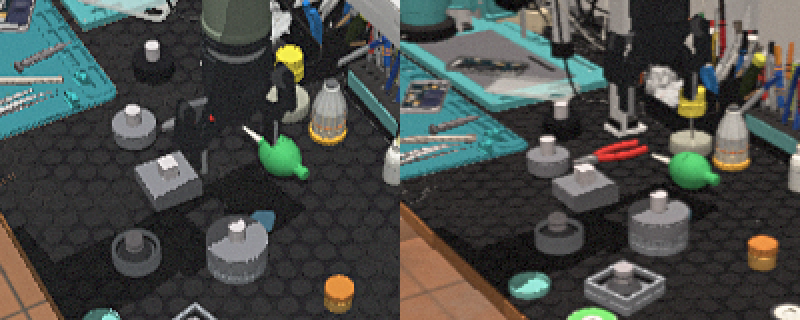

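Both outside views show the large cover level on its case. Next is the small cover.

Emit:
send_rows(
  motion=[
    [-1, [0.98, -0.04, 0], [0, 0, 0]],
    [-1, [0.98, -0.04, 0], [0, 0, 0]],
    [-1, [0.98, -0.04, 0], [0, 0, 0]],
    [-1, [0.98, -0.04, 0], [0, 0, 0]],
    [-1, [0.98, -0.04, 0], [0, 0, 0]],
    [-1, [0.98, -0.04, 0], [0, 0, 0]],
    [-1, [0.98, -0.04, 0], [0, 0, 0]],
    [-1, [0.98, -0.04, 0], [0, 0, 0]],
  ],
)

```text
time: 28.22
position: [0.5541, 0.3048, 0.1809]
orientation: [-179.9, 0.0, 90.0]
contact_force: [0.3, 0.0, -0.3]
finger_gap: 0.997
grasp_force: 0.0
```

Emit:
send_rows(
  motion=[
    [-1, [0.98, -0.04, 0], [0, 0, 0]],
    [-1, [0.98, -0.04, 0], [0, 0, 0]],
    [-1, [0.98, -0.02, 0], [0, 0, 0]],
    [-1, [0, 0, 0], [0, 0, 0]],
    [-1, [0, 0, 0], [0, 0, 0]],
    [-1, [0, 0, 0], [0, 0, 0]],
  ],
)

```text
time: 28.72
position: [0.5517, 0.3766, 0.181]
orientation: [-179.9, 0.1, 90.0]
contact_force: [0.9, 0.3, 0.7]
finger_gap: 1.003
grasp_force: 0.0
```

```bash
python3 cov.py .551 .377; python3 top.py .551 .377 .054 170 185 200 230
```

```text
tcp [0.5519 0.3762 0.1813]
85 0.026 5818 circ [0.5484 0.3711] 0.0499 rect [0.5563 0.3748] [0.0643 0.0913] 14.8 ell [554.8 368.1] [ 70.4 106.9]
85 0.03 5818 circ [0.5485 0.3721] 0.0492 rect [0.5562 0.3758] [0.0634 0.0901] 14.8 ell [554.8 369.2] [ 69.4 105.4]
95 0.026 4995 circ [0.5582 0.3841] 0.0377 rect [0.5536 0.3855] [0.0643 0.0689] 9.7 ell [556.  384.1] [63.9 74.7]
95 0.03 4995 circ [0.5581 0.3849] 0.0372 rect [0.5536 0.3863] [0.0634 0.068 ] 9.7 ell [556.  384.9] [63.1 73.7]
105 0.026 4765 circ [0.5535 0.3869] 0.033 rect [0.5535 0.3869] [0.0645 0.0633] 70.8 ell [553.3 386.7] [63.6 65.2]
105 0.03 4765 circ [0.5535 0.3877] 0.0325 rect [0.5535 0.3877] [0.0636 0.0624] 70.8 ell [553.3 387.5] [62.8 64.3]
321 230 [206 208 255 255 255 255 255 255 255 255 255 255 237 167 137 137 137 138
 138 138 135 121  74  68  87  93  93  93] [135 137 138 135 134 137 138 136 138 138 139 147 164 254 255 255 253 229
 200 178 180 160 138 138 139 142 137 139]
px 321.0 230.0 tcp [0.5521 0.3761 0.1815]
170.0 1214 circ [0.5619 0.3901] 0.0197 rect [0.5611 0.3904] [0.0377 0.0251] 32.0
185.0 1148 circ [0.5619 0.3905] 0.0196 rect [0.5622 0.3896] [0.038  0.0234] 23.3
200.0 1095 circ [0.5619 0.3901] 0.0196 rect [0.5621 0.3896] [0.0369 0.023 ] 26.9
230.0 953 circ [0.5619 0.3901] 0.0188 rect [0.5621 0.3892] [0.0363 0.0219] 24.2
```

```bash
python3 - <<'E'
from geo import *
d=cams.read_camera('wrist'); u,v=map(int,proj(d,[.5534,.387,.054],True).round()); print(u,v)
g=d['image'].max(axis=2)
for r in range(v-26,v+27,4): print(r,g[r,u-34:u+36:3])
E
```

```text
324 216
190 [108 133 137 137 138 136 137 140 137 141 139 138 140 136 142 143 141 139
 137 139 134 137 127  66]
194 [132 135 137 139 138 136 138 165 223 140 138 138 135 137 139 143 167 167
 166 136 135 138 138 120]
198 [137 136 136 136 138 137 136 197 238 226 151 160 156 147 137 158 222 234
 246 214 145 139 138 137]
202 [136 137 136 136 135 138 136 137 155 168 171 184 182 170 164 143 137 206
 247 248 243 186 149 138]
206 [133 135 135 136 135 136 140 148 181 206 205 204 207 249 255 183 141 236
 246 246 246 246 232 226]
210 [135 134 133 135 133 133 138 243 255 255 255 255 255 255 255 255 170 241
 246 246 246 246 245 246]
214 [135 133 133 135 133 135 140 255 255 255 255 255 255 255 255 255 251 247
 246 247 247 246 245 222]
218 [134 134 134 134 136 136 136 199 255 255 255 255 255 255 255 255 253 246
 246 246 246 197 186 141]
222 [132 139 134 136 134 135 141 164 228 255 255 255 255 255 255 255 248 247
 241 211 177 137 134 128]
226 [129 133 134 134 137 135 134 139 160 201 255 255 255 255 255 252 230 225
 141 135 137 134 134  90]
230 [ 65 130 133 135 134 135 135 136 138 139 177 251 241 180 198 217 141 135
 135 138 137 136 115  71]
234 [ 58  70 131 134 136 136 135 133 137 136 139 137 137 136 136 136 138 132
 138 134 135 114  96  93]
238 [ 61  57  66 113 135 133 136 135 135 138 140 137 135 136 135 135 135 138
 137 133 109  96  94  95]
242 [ 58  60  59  63  70 117 132 136 135 137 136 135 136 133 138 136 136 134
 103  96  95  95  96  95]
```

Emit:
send_rows(
  motion=[
    [-1, [0.43, 0.06, 0.9], [0, 0, 0]],
    [-1, [0, 0, 1], [0, 0, 0]],
    [-1, [0, 0, 1], [0, 0, 0]],
    [-1, [0, 0, 1], [0, 0, 0]],
    [-1, [0, 0, 1], [0, 0, 0]],
    [-1, [0, 0, 1], [0, 0, 0]],
    [-1, [0, 0, 0], [0, 0, 0]],
    [1, [0, 0, 0], [0, 0, 0]],
  ],
)

```text
time: 29.53
position: [0.5531, 0.3868, 0.0335]
orientation: [-179.9, 0.1, 90.0]
contact_force: [-0.3, 0.3, 0.3]
finger_gap: 0.883
grasp_force: 0.0
```

Emit:
send_rows(
  motion=[
    [1, [0, 0, 0], [0, 0, 0]],
    [1, [0, 0, 0], [0, 0, 0]],
    [1, [0, 0, 0], [0, 0, 0]],
    [1, [0, 0, 0], [0, 0, 0]],
    [1, [0, 0, 0], [0, 0, 0]],
    [1, [0, 0, 0], [0, 0, 0]],
    [1, [0, 0, 0], [0, 0, 0]],
    [1, [0, 0, -0.5], [0, 0, 0]],
  ],
)

```text
time: 30.2
position: [0.5522, 0.3871, 0.0453]
orientation: [-179.8, 0.1, 90.0]
contact_force: [0.8, -0.7, -1.1]
finger_gap: 0.233
grasp_force: 49.1
```

Emit:
send_rows(
  motion=[
    [1, [0, 0, -1], [0, 0, 0]],
    [1, [0, 0, -1], [0, 0, 0]],
    [1, [0, 0, -1], [0, 0, 0]],
    [1, [0, 0, -0.5], [0, 0, 0]],
    [1, [-0.93, -0.34, 0], [0, 0, 0]],
    [1, [-0.93, -0.34, 0], [0, 0, 0]],
    [1, [-0.93, -0.34, 0], [0, 0, 0]],
    [1, [-0.93, -0.34, 0], [0, 0, 0]],
  ],
)

```text
time: 30.87
position: [0.5188, 0.2941, 0.1348]
orientation: [180.0, -0.0, 90.1]
contact_force: [-0.6, 0.5, -1.1]
finger_gap: 0.233
grasp_force: 49.1
```

Emit:
send_rows(
  motion=[
    [1, [-0.93, -0.34, 0], [0, 0, 0]],
    [1, [-0.93, -0.34, 0], [0, 0, 0]],
    [1, [-0.93, -0.34, 0], [0, 0, 0]],
    [1, [-0.93, -0.34, 0], [0, 0, 0]],
    [1, [-0.93, -0.34, 0], [0, 0, 0]],
    [1, [-0.93, -0.34, 0], [0, 0, 0]],
    [1, [-0.93, -0.34, 0], [0, 0, 0]],
    [1, [-0.93, -0.34, 0], [0, 0, 0]],
  ],
)

```text
time: 31.53
position: [0.4509, 0.108, 0.1349]
orientation: [180.0, -0.0, 90.0]
contact_force: [-0.5, 0.2, -0.9]
finger_gap: 0.236
grasp_force: 49.1
```

Emit:
send_rows(
  motion=[
    [1, [0, 0, 0], [0, 0, 0]],
    [1, [0, 0, 0], [0, 0, 0]],
    [1, [0, 0, 0], [0, 0, 0]],
  ],
)

```text
time: 31.78
position: [0.4522, 0.1093, 0.1349]
orientation: [179.9, -0.0, 90.0]
contact_force: [0.4, -0.3, -0.4]
finger_gap: 0.232
grasp_force: 49.1
```

```bash
python3 case.py .4515 .1786 .024; python3 - <<'E'
from geo import *
d=cams.read_camera('wrist'); u,v=map(int,proj(d,[.4515,.1786,.024],True).round()); print(u,v)
g=d['image'].max(axis=2); print(g[v,u-60:u+62:3]); print(g[v-60:v+62:3,u])
E
```

```text
px 321.37000640648523 137.43604355593584 tcp [0.4523 0.1096 0.1347]
105 2216 circ [0.4513 0.1787] 0.0241 rect [0.4519 0.1782] [0.0476 0.0461] 39.9 ell [451.5 178.6] [46.8 47.9]
115 1562 circ [0.4514 0.1787] 0.0315 rect [0.4513 0.1789] [0.061  0.0617] 0.0 ell [451.4 178.7] [61.5 62.4]
125 1103 circ [0.4513 0.1796] 0.0133 rect [0.4507 0.1797] [0.0245 0.025 ] 45.3 ell [450.8 179.4] [24.8 26.2]
135 1071 circ [0.4504 0.1793] 0.0131 rect [0.4507 0.1797] [0.0245 0.025 ] 45.2 ell [450.8 179.5] [24.4 25.8]
321 138
[ 42  43  43  40  49 118 126  96  61 117  80  72  70  78 148 151 156 208
 253 253 253 252 253 253 253 252 126  70  71  78 110 126  55  91 129 117
  45  44  41  43  38]
[ 41  41  46  43  50 120 232 195  81 189 146 114 101  93 253 253 253 253
 252 253 253 252 253 253 254 251 109  71  75  78 116 121  62  99 127 115
  51  44  45  43  43]
```

Emit:
send_rows(
  motion=[
    [1, [0.9, -0.04, 0], [0, 0, 0]],
    [1, [0.93, 0, 0], [0, 0, 0]],
    [1, [0.93, 0, 0], [0, 0, 0]],
    [1, [0, 0, 0.8], [0, 0, 0]],
    [1, [0, 0, 1], [0, 0, 0]],
    [1, [0, 0, 0.8], [0, 0, 0]],
    [1, [0, 0, 0.4], [0, 0, 0]],
    [1, [0, 0, 0], [0, 0, 0]],
  ],
)

```text
time: 32.55
position: [0.4511, 0.1793, 0.0583]
orientation: [-180.0, -0.0, 90.1]
contact_force: [0.9, 0.1, -0.7]
finger_gap: 0.231
grasp_force: 50.1
```

Emit:
send_rows(
  motion=[
    [1, [0, 0, 0], [0, 0, 0]],
    [1, [0, 0, 0.06], [0, 0, 0]],
    [1, [0, 0, 0.06], [0, 0, 0]],
    [1, [0, 0, 0], [0, 0, 0]],
  ],
)

```text
time: 32.88
position: [0.4513, 0.1784, 0.0564]
orientation: [179.9, -0.0, 90.0]
contact_force: [1.9, 0.9, -1.1]
finger_gap: 0.235
grasp_force: 50.1
```

Emit:
send_rows(
  motion=[
    [1, [0, 0, 0.06], [0, 0, 0]],
    [1, [0, 0, 0.06], [0, 0, 0]],
    [1, [0, 0, 0], [0, 0, 0]],
  ],
)

```text
time: 33.13
position: [0.4512, 0.1784, 0.0547]
orientation: [179.9, -0.1, 90.0]
contact_force: [-1.3, -0.0, 9.4]
finger_gap: 0.237
grasp_force: 50.9
```

Emit:
send_rows(
  motion=[
    [1, [0, 0, 0.04], [0, 0, 0]],
    [1, [0, 0, 0.04], [0, 0, 0]],
    [1, [0, 0, 0], [0, 0, 0]],
    [1, [0, 0, 0], [0, 0, 0]],
  ],
)

```text
time: 33.47
position: [0.4511, 0.1784, 0.0544]
orientation: [179.9, -0.1, 90.0]
contact_force: [-5.5, -1.0, 25.3]
finger_gap: 0.234
grasp_force: 52.6
```

Emit:
send_rows(
  motion=[
    [1, [0, 0, -0.05], [0, 0, 0]],
    [-1, [0, 0, 0], [0, 0, 0]],
    [-1, [0, 0, 0], [0, 0, 0]],
    [-1, [0, 0, 0], [0, 0, 0]],
    [-1, [0, 0, 0], [0, 0, 0]],
    [-1, [0, 0, -0.6], [0, 0, 0]],
    [-1, [0, 0, -1], [0, 0, 0]],
    [-1, [0, 0, -1], [0, 0, 0]],
  ],
)

```text
time: 34.13
position: [0.4495, 0.1775, 0.1171]
orientation: [-179.8, 0.1, 90.0]
contact_force: [0.9, -1.1, -0.5]
finger_gap: 1.002
grasp_force: 0.0
```

Emit:
send_rows(
  motion=[
    [-1, [0, 0, -1], [0, 0, 0]],
    [-1, [0, 0, -1], [0, 0, 0]],
    [-1, [0.82, 0.8, -0.4], [0, 0, 0]],
    [-1, [1, 1, 0], [0, 0, 0]],
    [-1, [1, 1, 0], [0, 0, 0]],
    [-1, [1, 1, 0], [0, 0, 0]],
    [-1, [0, 0.2, 0], [0, 0, 0]],
    [-1, [0, 0, 0], [0, 0, 0]],
  ],
)

```text
time: 34.8
position: [0.5515, 0.2742, 0.1761]
orientation: [-179.9, 0.1, 90.1]
contact_force: [-0.4, -0.8, 0.2]
finger_gap: 1.002
grasp_force: 0.0
```

Emit:
send_rows(
  motion=[
    [-1, [0, 0, 0], [0, 0, 0]],
    [-1, [0, 0, 0], [0, 0, 0]],
  ],
)

```text
time: 34.97
position: [0.5493, 0.2724, 0.1771]
orientation: [-179.9, 0.1, 90.0]
contact_force: [0.5, 0.7, 0.4]
finger_gap: 1.003
grasp_force: 0.0
```

```bash
python3 cov.py .551 .274; python3 top.py .551 .274 .054 220 245 253
```

```text
tcp [0.5494 0.2724 0.1774]
85 0.026 7932 circ [0.5465 0.2644] 0.0523 rect [0.5484 0.2625] [0.087  0.0764] 87.9 ell [546.3 264.4] [ 93.6 103.9]
85 0.03 7932 circ [0.5465 0.2655] 0.0516 rect [0.5484 0.2636] [0.0858 0.0754] 87.9 ell [546.4 265.5] [ 92.4 102.5]
95 0.026 7624 circ [0.5472 0.2678] 0.05 rect [0.547  0.2683] [0.0746 0.0718] 88.3 ell [546.6 267. ] [89.  99.3]
95 0.03 7624 circ [0.5473 0.2688] 0.0493 rect [0.547  0.2693] [0.0736 0.0708] 88.3 ell [546.6 268. ] [87.8 98. ]
105 0.026 7482 circ [0.5467 0.2674] 0.0493 rect [0.5469 0.2684] [0.0738 0.0715] 88.1 ell [544.9 268.5] [ 85.3 108.1]
105 0.03 7482 circ [0.5468 0.2684] 0.0487 rect [0.5469 0.2694] [0.0728 0.0705] 88.1 ell [544.9 269.5] [ 84.1 106.7]
325 229 [245 245 242 203 133 135 143 159 163 169 208 197 197 198 192 192 194 191
 186 190 190 191 193 201 241 243 243 244] [130 131 145 182 191 188 194 195 197 195 191 192 196 195 197 192 187 155
 132 133 133 132 131 130 133 130 131 130]
px 325.0 230.0 tcp [0.5496 0.2725 0.1777]
220.0 1700 circ [0.547 0.259] 0.0341 rect [0.547  0.2587] [0.0307 0.0617] 89.9
245.0 16 circ [0.5486 0.2781] 0.002 rect [0.5486 0.2785] [0.0037 0.0015] 0.0
253.0 10 circ [0.5482 0.2781] 0.0016 rect [0.5482 0.2781] [0.0029 0.0008] 0.1
```

View pics/last.png

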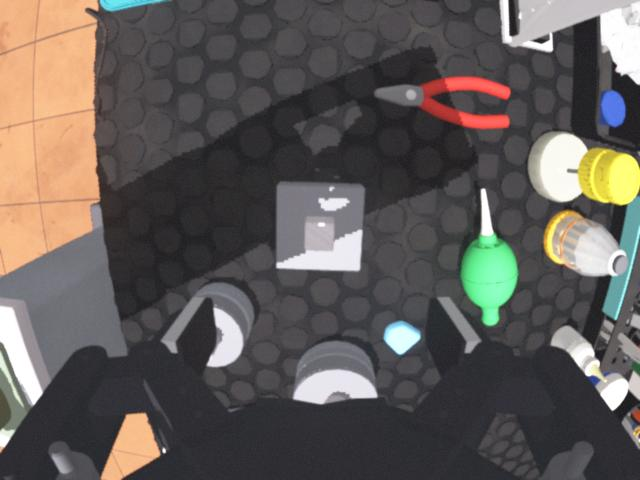

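The square cover is at (320,227), rotated by about -2°, with its stub top at (320,236). The small and large covers sit on their cases at the bottom of the view. I'm grasping the square cover aligned with it.

Emit:
send_rows(
  motion=[
    [-1, [-0.14, -0.1, 0.74], [0, 0, 0.32]],
    [-1, [0, 0, 1], [0, 0, 0]],
    [-1, [0, 0, 1], [0, 0, 0]],
    [-1, [0, 0, 1], [0, 0, 0]],
    [-1, [0, 0, 1], [0, 0, 0]],
    [-1, [0, 0, 1], [0, 0, 0]],
    [-1, [0, 0, 0], [0, 0, 0]],
    [1, [0, 0, 0], [0, 0, 0]],
  ],
)

```text
time: 35.73
position: [0.547, 0.2692, 0.0337]
orientation: [-179.9, 0.1, 88.1]
contact_force: [0.8, -0.7, 0.5]
finger_gap: 0.884
grasp_force: 0.0
```

Emit:
send_rows(
  motion=[
    [1, [0, 0, 0], [0, 0, 0]],
    [1, [0, 0, 0], [0, 0, 0]],
    [1, [0, 0, 0], [0, 0, 0]],
    [1, [0, 0, 0], [0, 0, 0]],
    [1, [0, 0, 0], [0, 0, 0]],
    [1, [0, 0, 0], [0, 0, 0]],
    [1, [0, 0, 0], [0, 0, 0]],
    [1, [0, 0, -0.5], [0, 0, 0]],
  ],
)

```text
time: 36.4
position: [0.5469, 0.2694, 0.0453]
orientation: [-179.8, 0.1, 88.1]
contact_force: [0.4, -0.7, -0.7]
finger_gap: 0.245
grasp_force: 49.0
```

Emit:
send_rows(
  motion=[
    [1, [0, 0, -1], [0, 0, 0]],
    [1, [0, 0, -1], [0, 0, 0]],
    [1, [0, 0, -1], [0, 0, 0]],
    [1, [0, 0, -0.5], [0, 0, 0]],
    [1, [-0.93, -0.25, 0], [0, 0, 0]],
    [1, [-0.93, -0.25, 0], [0, 0, 0]],
    [1, [-0.93, -0.25, 0], [0, 0, 0]],
    [1, [-0.93, -0.25, 0], [0, 0, 0]],
  ],
)

```text
time: 37.07
position: [0.5192, 0.177, 0.134]
orientation: [-180.0, 0.0, 88.1]
contact_force: [-0.2, -0.7, -1.6]
finger_gap: 0.245
grasp_force: 49.1
```

Emit:
send_rows(
  motion=[
    [1, [-0.93, -0.25, 0], [0, 0, 0]],
    [1, [-0.93, -0.25, 0], [0, 0, 0]],
    [1, [-0.93, -0.25, 0], [0, 0, 0]],
    [1, [-0.93, -0.25, 0], [0, 0, 0]],
    [1, [-0.93, -0.25, 0], [0, 0, 0]],
    [1, [-0.93, -0.25, 0], [0, 0, 0]],
    [1, [-0.93, -0.25, 0], [0, 0, 0]],
    [1, [-0.93, -0.25, 0], [0, 0, 0]],
  ],
)

```text
time: 37.73
position: [0.4631, -0.0074, 0.134]
orientation: [-180.0, -0.0, 88.1]
contact_force: [1.4, 1.0, 0.1]
finger_gap: 0.245
grasp_force: 49.1
```

Emit:
send_rows(
  motion=[
    [1, [-0.93, -0.25, 0], [0, 0, 0]],
    [1, [-0.93, -0.25, 0], [0, 0, 0]],
    [1, [0, 0, 0], [0, 0, 0]],
    [1, [0, 0, 0], [0, 0, 0]],
    [1, [0, 0, 0], [0, 0, 0]],
  ],
)

```text
time: 38.15
position: [0.4499, -0.0522, 0.1341]
orientation: [180.0, -0.0, 88.1]
contact_force: [0.4, 0.5, -1.6]
finger_gap: 0.247
grasp_force: 49.1
```

```bash
python3 case.py .4496 .0173 .012; python3 - <<'E'
from loc import *
d=cams.read_camera('wrist'); u,v=proj(d,[.4496,.0173,.024],True); print(env.get_state()['position'],env.get_state()['orientation'])
# outer rim: mask above dark bench, largest component around case excluding held cover (rows below)
g=d['image'].max(axis=2)
for t in (100,115,130):
    m=(g>t).astype(np.uint8); m[int(v)+75:]=0; m[:max(int(v)-75,0)]=0; m[:,:int(u)-75]=0; m[:,int(u)+75:]=0
    cs=cv2.findContours(m,0,1)[0]
    for c in sorted(cs,key=cv2.contourArea)[-2:]:
        P=np.array([plane(d,a,b,.024,True) for a,b in cv2.convexHull(c).reshape(-1,2)],np.float32); print(t,cv2.boundingRect(c),[np.round(q,4) for q in cv2.minAreaRect(P)])
E
```

```text
px 318.60687404735074 137.08173194945533 tcp [ 0.4501 -0.0519  0.1341]
105 3538 circ [0.4496 0.0171] 0.0353 rect [0.4498 0.0172] [0.0508 0.0509] 15.2 ell [449.1  16.2] [64.4 69.2]
115 3302 circ [0.4493 0.0175] 0.0351 rect [0.4498 0.0173] [0.0507 0.0506] 15.0 ell [449.2  16.8] [57.7 82.1]
125 2348 circ [0.4498 0.0172] 0.0504 rect [0.4497 0.0174] [0.0726 0.0729] 14.8 ell [449.   16.1] [92.5 97.1]
135 1111 circ [0.4475 0.0171] 0.0137 rect [0.4473 0.0175] [0.0257 0.0261] 88.0 ell [447.6  17.2] [26.4 26.9]
[ 0.45009024 -0.05171674  0.13403379] [ 1.79991704e+02 -2.19366934e-02  8.81547869e+01]
100 (243, 203, 5, 9) [array([ 0.3965, -0.0286]), array([0.0057, 0.0029]), np.float64(85.5709)]
100 (255, 75, 127, 127) [array([0.4496, 0.0171]), array([0.0703, 0.0703]), np.float64(15.1514)]
115 (243, 204, 5, 8) [array([ 0.3965, -0.0289]), array([0.005 , 0.0029]), np.float64(85.5603)]
115 (256, 76, 125, 126) [array([0.4496, 0.0172]), array([0.0699, 0.0699]), np.float64(15.1487)]
130 (276, 95, 85, 86) [array([0.45  , 0.0175]), array([0.0476, 0.0476]), np.float64(15.2099)]
130 (257, 76, 123, 125) [array([0.4498, 0.0175]), array([0.0691, 0.0692]), np.float64(14.9791)]
```

Emit:
send_rows(
  motion=[
    [1, [0.9, -0.03, 0], [0, 0, 0]],
    [1, [0.93, -0.04, 0], [0, 0, 0]],
    [1, [0.93, -0.04, 0], [0, 0, 0]],
    [1, [0, 0, 0], [0, 0, -0.9]],
    [1, [0, 0, 0], [0, 0, -0.95]],
    [1, [0, 0, 0.8], [0, 0, -0.98]],
    [1, [0, 0, 0.7], [0, 0, 0]],
    [1, [0, 0, 0.7], [0, 0, 0]],
  ],
)

```text
time: 38.92
position: [0.4497, 0.0177, 0.0786]
orientation: [179.9, 0.0, 105.2]
contact_force: [-0.2, -0.6, -0.5]
finger_gap: 0.247
grasp_force: 49.1
```

Emit:
send_rows(
  motion=[
    [1, [0, 0, 0.7], [0, 0, 0]],
    [1, [0, 0, 0], [0, 0, 0]],
    [1, [0, 0, 0], [0, 0, 0]],
    [1, [0, 0, 0], [0, 0, 0]],
  ],
)

```text
time: 39.25
position: [0.4499, 0.0171, 0.0622]
orientation: [180.0, 0.0, 105.1]
contact_force: [0.0, 0.3, -0.3]
finger_gap: 0.246
grasp_force: 49.3
```

Emit:
send_rows(
  motion=[
    [1, [0, 0, 0.08], [0, 0, 0]],
    [1, [0, 0, 0.08], [0, 0, 0]],
    [1, [0, 0, 0.06], [0, 0, 0]],
    [1, [0, 0, 0], [0, 0, 0]],
    [1, [0, 0, 0], [0, 0, 0]],
  ],
)

```text
time: 39.67
position: [0.4494, 0.0166, 0.0562]
orientation: [180.0, -0.0, 105.1]
contact_force: [-0.4, 0.0, -1.1]
finger_gap: 0.241
grasp_force: 49.3
```

Emit:
send_rows(
  motion=[
    [1, [0, 0, 0.06], [0, 0, 0]],
    [1, [0, 0, 0.06], [0, 0, 0]],
    [1, [0, 0, 0], [0, 0, 0]],
  ],
)

```text
time: 39.92
position: [0.4496, 0.0165, 0.0545]
orientation: [180.0, 0.0, 105.1]
contact_force: [-3.6, -0.1, 13.7]
finger_gap: 0.246
grasp_force: 51.2
```

Emit:
send_rows(
  motion=[
    [1, [0, 0, 0.03], [0, 0, 0]],
    [1, [0, 0, 0], [0, 0, 0]],
    [1, [0, 0, 0], [0, 0, 0]],
  ],
)

```text
time: 40.17
position: [0.4497, 0.0165, 0.0545]
orientation: [179.9, 0.0, 105.1]
contact_force: [-5.0, 0.1, 20.7]
finger_gap: 0.248
grasp_force: 52.1
```

Emit:
send_rows(
  motion=[
    [1, [0, 0, -0.05], [0, 0, 0]],
    [-1, [0, 0, 0], [0, 0, 0]],
    [-1, [0, 0, 0], [0, 0, 0]],
    [-1, [0, 0, 0], [0, 0, 0]],
    [-1, [0, 0, 0], [0, 0, 0]],
    [-1, [0, 0, -0.6], [0, 0, 0]],
    [-1, [0, 0, -1], [0, 0, 0]],
    [-1, [0, 0, -1], [0, 0, 0]],
  ],
)

```text
time: 40.83
position: [0.4485, 0.0166, 0.1184]
orientation: [-179.8, -0.0, 105.1]
contact_force: [0.1, -0.5, -0.1]
finger_gap: 0.997
grasp_force: 0.0
```

Emit:
send_rows(
  motion=[
    [-1, [0, 0, -1], [0, 0, 0]],
    [-1, [0, 0, -0.6], [0, 0, 0.8]],
    [-1, [0, 0, 0], [0, 0, 0.8]],
    [-1, [0, 0, 0], [0, 0, 0.92]],
    [-1, [-0.96, -0.16, 0], [0, 0, 0]],
    [-1, [-0.96, -0.16, 0], [0, 0, 0]],
    [-1, [-0.96, -0.16, 0], [0, 0, 0]],
    [-1, [-0.96, -0.16, 0], [0, 0, 0]],
  ],
)

```text
time: 41.5
position: [0.4329, -0.0802, 0.1582]
orientation: [-180.0, -0.0, 90.0]
contact_force: [-0.4, -0.9, 0.5]
finger_gap: 0.997
grasp_force: 0.0
```

Emit:
send_rows(
  motion=[
    [-1, [-0.96, -0.16, 0], [0, 0, 0]],
    [-1, [-0.96, -0.16, 0], [0, 0, 0]],
    [-1, [0, 0, 0], [0, 0, 0]],
    [-1, [0, 0, 0], [0, 0, 0]],
    [-1, [0, 0, 0], [0, 0, 0]],
  ],
)

```text
time: 41.92
position: [0.4251, -0.127, 0.1583]
orientation: [-180.0, -0.0, 89.9]
contact_force: [0.2, 0.1, 0.3]
finger_gap: 1.003
grasp_force: 0.0
```

```bash
python3 top.py .4265 -.127 .03 110 130 150; python3 - <<'E'
from loc import *
d=cams.read_camera('scene'); g=d['image'].min(axis=2); m=(g>150).astype(np.uint8); m[:355]=0; m[:,:375]=0; m[455:]=0; m[:,480:]=0
c=max(cv2.findContours(m,0,1)[0],key=cv2.contourArea); P=np.array([plane(d,a,b,.014) for a,b in cv2.convexHull(c).reshape(-1,2)],np.float32)
print(cv2.boundingRect(c),cv2.minAreaRect(P),cv2.boxPoints(cv2.minAreaRect(P)).round(3).tolist())
E
```

```text
px 324.0 230.0 tcp [ 0.4252 -0.1268  0.1583]
110.0 2464 circ [ 0.4258 -0.1261] 0.0223 rect [ 0.4259 -0.1281] [0.0431 0.0397] 0.0
130.0 2382 circ [ 0.426 -0.126] 0.0217 rect [ 0.4259 -0.1277] [0.043  0.0389] 0.0
150.0 2172 circ [ 0.4259 -0.1261] 0.0211 rect [ 0.426  -0.1274] [0.0414 0.038 ] 3.2
(383, 365, 82, 79) ((0.5138615965843201, -0.40612056851387024), (0.1534186750650406, 0.09034290164709091), 10.529752731323242) [[0.4300000071525574, -0.37599998712539673], [0.44699999690055847, -0.4650000035762787], [0.5979999899864197, -0.43700000643730164], [0.5809999704360962, -0.3479999899864197]]
```

Emit:
send_rows(
  motion=[
    [-1, [0, 0.03, 0.73], [0, 0, 0]],
    [-1, [0, 0, 1], [0, 0, 0]],
    [-1, [0, 0, 1], [0, 0, 0]],
    [-1, [0, 0, 1], [0, 0, 0]],
    [-1, [0, 0, 1], [0, 0, 0]],
    [-1, [0, 0, 1], [0, 0, 0]],
    [-1, [0, 0, 0], [0, 0, 0]],
    [1, [0, 0, 0], [0, 0, 0]],
  ],
  squeeze=40,
)

```text
time: 42.68
position: [0.4255, -0.1265, 0.0147]
orientation: [-179.8, -0.1, 90.0]
contact_force: [-0.4, 0.6, -0.4]
finger_gap: 0.881
grasp_force: 0.0
```

Emit:
send_rows(
  motion=[
    [1, [0, 0, 0], [0, 0, 0]],
    [1, [0, 0, 0], [0, 0, 0]],
    [1, [0, 0, 0], [0, 0, 0]],
    [1, [0, 0, 0], [0, 0, 0]],
    [1, [0, 0, 0], [0, 0, 0]],
    [1, [0, 0, 0], [0, 0, 0]],
    [1, [0, 0, -0.5], [0, 0, 0]],
    [1, [0, 0, -1], [0, 0, 0]],
  ],
)

```text
time: 43.35
position: [0.4246, -0.1269, 0.0524]
orientation: [-179.8, -0.1, 90.0]
contact_force: [0.2, 0.5, -0.9]
finger_gap: 0.486
grasp_force: 40.6
```

Emit:
send_rows(
  motion=[
    [1, [0, 0, -1], [0, 0, 0]],
    [1, [0, 0, -0.5], [0, 0, 0]],
    [1, [-0.96, 0.15, 0], [0, 0, 0]],
    [1, [-0.96, 0.15, 0], [0, 0, 0]],
    [1, [-0.96, 0.15, 0], [0, 0, 0]],
    [1, [-0.96, 0.15, 0], [0, 0, 0]],
    [1, [-0.96, 0.15, 0], [0, 0, 0]],
    [1, [-0.96, 0.15, 0], [0, 0, 0]],
  ],
)

```text
time: 44.02
position: [0.4487, -0.2727, 0.0915]
orientation: [179.9, 0.1, 90.0]
contact_force: [0.1, -0.1, 0.1]
finger_gap: 0.487
grasp_force: 40.6
```

Emit:
send_rows(
  motion=[
    [1, [-0.96, 0.15, 0], [0, 0, 0]],
    [1, [-0.96, 0.15, 0], [0, 0, 0]],
    [1, [-0.96, 0.15, 0], [0, 0, 0]],
    [1, [-0.96, 0.15, 0], [0, 0, 0]],
    [1, [-0.96, 0.15, 0], [0, 0, 0]],
    [1, [-0.96, 0.15, 0], [0, 0, 0]],
    [1, [0, 0, 0], [0, 0, 0]],
    [1, [0, 0, 0], [0, 0, 0]],
  ],
)

```text
time: 44.68
position: [0.4708, -0.4165, 0.091]
orientation: [179.9, 0.0, 89.9]
contact_force: [0.4, 0.3, -0.5]
finger_gap: 0.485
grasp_force: 40.6
```

```bash
python3 - <<'E'
from loc import *
d=cams.read_camera('wrist'); cv2.imwrite('pics/last.png',d['image']); print(env.get_state()['position'])
for p in ([.43,-.376],[.447,-.465],[.598,-.437],[.581,-.348]): print(proj(d,[*p,.014],True).round())
g=d['image'].min(axis=2); m=(g>150).astype(np.uint8)
for c in sorted(cv2.findContours(m,0,1)[0],key=cv2.contourArea)[-3:]:
    P=np.array([plane(d,a,b,.014,True) for a,b in cv2.convexHull(c).reshape(-1,2)],np.float32); print(cv2.boundingRect(c),cv2.boxPoints(cv2.minAreaRect(P)).round(3).tolist())
E
```

```text
[ 0.47054365 -0.41531584  0.09082059]
[254. 186.]
[287. 320.]
[505. 278.]
[497. 146.]
(518, 293, 122, 187) [[0.593999981880188, -0.4699999988079071], [0.9120000004768372, -0.8270000219345093], [0.9879999756813049, -0.7580000162124634], [0.6700000166893005, -0.4020000100135803]]
(560, 44, 80, 247) [[0.6320000290870667, -0.2709999978542328], [0.6510000228881836, -0.44999998807907104], [0.7429999709129333, -0.4399999976158142], [0.7239999771118164, -0.26100000739097595]]
(264, 149, 239, 151) [[0.4350000023841858, -0.375], [0.45100000500679016, -0.46299999952316284], [0.5950000286102295, -0.43799999356269836], [0.5799999833106995, -0.3490000069141388]]
```

Emit:
send_rows(
  motion=[
    [1, [0.05, 0.12, 0.8], [0, 0, 0]],
    [1, [0, 0, 0.8], [0, 0, 0]],
    [1, [0, 0, 0.6], [0, 0, 0]],
    [1, [0, 0, 0.4], [0, 0, 0]],
    [1, [0, 0, 0.2], [0, 0, 0]],
    [1, [0, 0, 0.08], [0, 0, 0]],
    [1, [0, 0, 0], [0, 0, 0]],
    [1, [0, 0, 0], [0, 0, 0]],
  ],
)

```text
time: 45.4
position: [0.4736, -0.4132, 0.0202]
orientation: [-180.0, -0.0, 90.0]
contact_force: [-1.9, 2.7, 6.6]
finger_gap: 0.483
grasp_force: 41.2
```

Emit:
send_rows(
  motion=[
    [-1, [0, 0, 0], [0, 0, 0]],
    [-1, [0, 0, 0], [0, 0, 0]],
    [-1, [0, 0, 0], [0, 0, 0]],
    [-1, [0, 0, 0], [0, 0, 0]],
    [-1, [0, 0, -0.6], [0, 0, 0]],
    [-1, [0, 0, -1], [0, 0, 0]],
    [-1, [0, 0, -1], [0, 0, 0]],
    [-1, [0, 0, -1], [0, 0, 0]],
  ],
)

```text
time: 46.07
position: [0.4737, -0.414, 0.1089]
orientation: [-180.0, -0.0, 90.0]
contact_force: [0.5, 0.2, -0.2]
finger_gap: 0.998
grasp_force: 0.0
```

Emit:
send_rows(
  motion=[
    [-1, [0.8, 0.28, -1], [0, 0, 0]],
    [-1, [1, 0.34, -1], [0, 0, 0]],
    [-1, [1, 0.34, 0], [0, 0, 0]],
    [-1, [1, 0.34, 0], [0, 0, 0]],
    [-1, [1, 0.34, 0], [0, 0, 0]],
    [-1, [1, 0.34, 0], [0, 0, 0]],
    [-1, [1, 0.34, 0], [0, 0, 0]],
    [-1, [1, 0.34, 0], [0, 0, 0]],
  ],
)

```text
time: 46.73
position: [0.5407, -0.218, 0.1583]
orientation: [180.0, -0.0, 90.0]
contact_force: [-0.1, -0.6, 0.2]
finger_gap: 1.002
grasp_force: 0.0
```

Emit:
send_rows(
  motion=[
    [-1, [1, 0.34, 0], [0, 0, 0]],
    [-1, [1, 0.34, 0], [0, 0, 0]],
    [-1, [0.3, 0.2, 0], [0, 0, 0]],
    [-1, [0, 0, 0], [0, 0, 0]],
    [-1, [0, 0, 0], [0, 0, 0]],
    [-1, [0, 0, 0], [0, 0, 0]],
  ],
)

```text
time: 47.23
position: [0.5622, -0.1628, 0.1582]
orientation: [-180.0, 0.0, 89.9]
contact_force: [-0.0, -0.4, 0.1]
finger_gap: 1.002
grasp_force: 0.0
```

```bash
python3 top.py .559 -.160 .03 110 130 150
```

```text
px 318.0 227.0 tcp [ 0.5621 -0.1629  0.1582]
110.0 3885 circ [ 0.5575 -0.1687] 0.0381 rect [ 0.5617 -0.1609] [0.0492 0.0759] 61.4
130.0 2494 circ [ 0.5586 -0.1599] 0.0225 rect [ 0.5588 -0.1616] [0.0396 0.0437] 89.9
150.0 2395 circ [ 0.5587 -0.1595] 0.0221 rect [ 0.5588 -0.1613] [0.0388 0.0435] 88.8
```

Emit:
send_rows(
  motion=[
    [-1, [0.11, -0.14, 0.73], [0, 0, 0]],
    [-1, [0, 0, 1], [0, 0, 0]],
    [-1, [0, 0, 1], [0, 0, 0]],
    [-1, [0, 0, 1], [0, 0, 0]],
    [-1, [0, 0, 1], [0, 0, 0]],
    [-1, [0, 0, 1], [0, 0, 0]],
    [-1, [0, 0, 0], [0, 0, 0]],
    [1, [0, 0, 0], [0, 0, 0]],
  ],
)

```text
time: 47.95
position: [0.558, -0.1598, 0.0143]
orientation: [-179.8, -0.0, 89.9]
contact_force: [0.3, -0.5, 0.8]
finger_gap: 0.885
grasp_force: 0.0
```

Emit:
send_rows(
  motion=[
    [1, [0, 0, 0], [0, 0, 0]],
    [1, [0, 0, 0], [0, 0, 0]],
    [1, [0, 0, 0], [0, 0, 0]],
    [1, [0, 0, 0], [0, 0, 0]],
    [1, [0, 0, 0], [0, 0, 0]],
    [1, [0, 0, 0], [0, 0, 0]],
    [1, [0, 0, -0.5], [0, 0, 0]],
    [1, [0, 0, -1], [0, 0, 0]],
  ],
)

```text
time: 48.62
position: [0.5572, -0.1584, 0.0515]
orientation: [-179.7, -0.1, 90.0]
contact_force: [0.2, 0.0, -2.2]
finger_gap: 0.488
grasp_force: 40.6
```

Emit:
send_rows(
  motion=[
    [1, [0, 0, -1], [0, 0, 0]],
    [1, [0, 0, -0.5], [0, 0, 0]],
    [1, [-0.95, 0, 0], [0, 0, 0]],
    [1, [-0.95, 0, 0], [0, 0, 0]],
    [1, [-0.95, 0, 0], [0, 0, 0]],
    [1, [-0.95, 0, 0], [0, 0, 0]],
    [1, [-0.95, 0, 0], [0, 0, 0]],
    [1, [-0.95, 0, 0], [0, 0, 0]],
  ],
)

```text
time: 49.28
position: [0.559, -0.3027, 0.0911]
orientation: [179.9, 0.0, 90.0]
contact_force: [1.2, -0.1, 0.8]
finger_gap: 0.485
grasp_force: 40.6
```

Emit:
send_rows(
  motion=[
    [1, [-0.95, 0, 0], [0, 0, 0]],
    [1, [-0.95, 0, 0], [0, 0, 0]],
    [1, [-0.95, -0.05, 0], [0, 0, 0]],
    [1, [-0.95, -0.05, 0], [0, 0, 0]],
    [1, [0, 0, 0], [0, 0, 0]],
    [1, [0, 0, 0], [0, 0, 0]],
    [1, [0, 0, 0], [0, 0, 0]],
  ],
)

```text
time: 49.87
position: [0.5562, -0.3959, 0.0904]
orientation: [180.0, -0.0, 90.0]
contact_force: [0.8, 0.2, -0.0]
finger_gap: 0.486
grasp_force: 40.6
```

Now I lower, release and back away to look at the result.

Emit:
send_rows(
  motion=[
    [1, [-0.1, 0, 0.8], [0, 0, 0]],
    [1, [0, 0, 0.8], [0, 0, 0]],
    [1, [0, 0, 0.6], [0, 0, 0]],
    [1, [0, 0, 0.4], [0, 0, 0]],
    [1, [0, 0, 0.2], [0, 0, 0]],
    [1, [0, 0, 0.04], [0, 0, 0]],
    [1, [0, 0, 0], [0, 0, 0]],
    [1, [0, 0, 0], [0, 0, 0]],
  ],
)

```text
time: 50.53
position: [0.5567, -0.3982, 0.0203]
orientation: [180.0, -0.0, 90.0]
contact_force: [-1.3, 2.2, 4.5]
finger_gap: 0.488
grasp_force: 40.9
```

Emit:
send_rows(
  motion=[
    [-1, [0, 0, 0], [0, 0, 0]],
    [-1, [0, 0, 0], [0, 0, 0]],
    [-1, [0, 0, 0], [0, 0, 0]],
    [-1, [0, 0, 0], [0, 0, 0]],
    [-1, [0, 0, -0.6], [0, 0, 0]],
    [-1, [0, 0, -1], [0, 0, 0]],
    [-1, [0, 0, -1], [0, 0, 0]],
    [-1, [0, 0, -1], [0, 0, 0]],
  ],
)

```text
time: 51.2
position: [0.5562, -0.3989, 0.1095]
orientation: [-180.0, -0.0, 90.0]
contact_force: [-0.4, -0.7, 0.1]
finger_gap: 1.002
grasp_force: 0.0
```

Emit:
send_rows(
  motion=[
    [-1, [0, 0, -1], [0, 0, 0]],
    [-1, [0, -0.5, -1], [0, 0, 0]],
    [-1, [0.3, -1, -1], [0, 0, 0]],
    [-1, [0.3, -1, 0], [0, 0, 0]],
    [-1, [0.3, -1, 0], [0, 0, 0]],
    [-1, [0, 0, 0], [0, 0, 0]],
    [-1, [0, 0, 0], [0, 0, 0]],
  ],
)

```text
time: 51.78
position: [0.468, -0.3763, 0.1845]
orientation: [180.0, 0.0, 89.9]
contact_force: [0.5, 0.2, 0.4]
finger_gap: 1.001
grasp_force: 0.0
```

```bash
python3 - <<'E'
from geo import *
a=cams.read_camera('scene')['image']; b=cams.read_camera('side')['image']; w=cams.read_camera('wrist')['image']
d=cams.read_camera('side'); u,v=map(int,proj(d,[.5,.1,.03])); print(u,v)
B=cv2.resize(b[v-70:v+60,u-75:u+75],(450,390),interpolation=3); A=cv2.resize(a[190:320,235:385],(350,303),interpolation=3)
W=cv2.resize(w,(350,262)); C=np.zeros((585,800,3),np.uint8); C[:390,:450]=B; C[:303,450:]=A; C[303:565,450:]=W
T=cv2.resize(a[355:455,375:475],(190,190),interpolation=3); C[393:583,:190]=T; cv2.imwrite('pics/fin.png',C)
E
```

```text
304 229
```

View pics/fin.png

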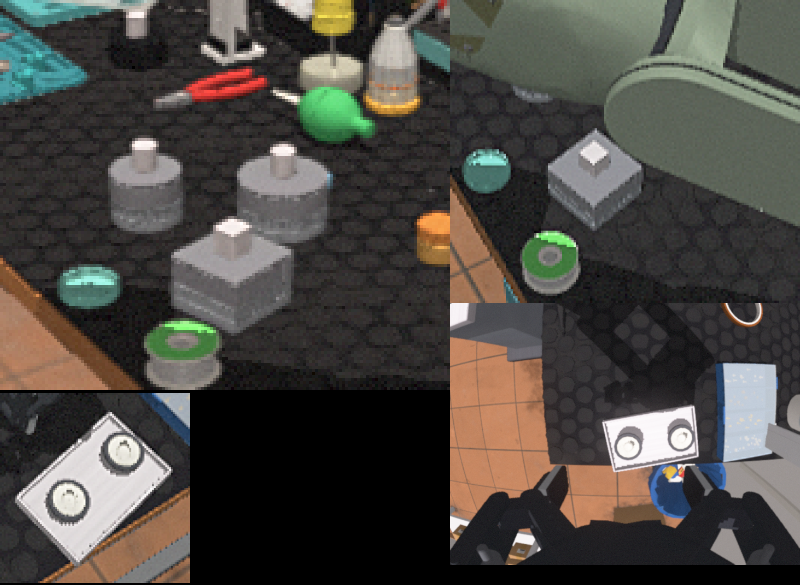

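The side view shows all three covers level and closed on their cases, at (146,190), (283,195) and (232,275) in the composite. Both failed speakers are in the tray, cone up. I'm handing the job in.

```bash
python3 -c "
from workcell import ticket
print(ticket.job_done())"
```

```text
the job is handed in; nothing more can be done
None
```

The job is handed in, with no verdict returned: all three cases hold a good speaker under their own cover, sitting level in the last pictures, and both failed speakers are in the tray (about 52 s of the 210 s used).

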